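# Set up the tilting capsule board

## Robot

A 6-joint arm with a two-finger parallel gripper is mounted at the origin on a cart in front of the work surface, level with it; the furniture and walls round the work are solid. World frame = base frame: x ahead of the robot, y to its left, z up, the work surface at z = 0. Lengths are in m, angles in rad, forces in N, time in s.
With the tool pointing down it reaches from about 0.275 to 1 m from the base axis. Payload 8.4 kg.
Tool frame: the origin (TCP) lies midway between the tips of the shut fingers; the grasp point (between the pads) lies 19 mm behind it; z points along the fingers, x is the direction in which the jaws open and shut, and the axes are right-handed (so a half turn about z gives the same grasp; the last joint's range is limited). The gripper opens to 85 mm and grips with 20 to 120 N. Pads are 22 mm wide; open, the fingers measure 114 mm over their backs; the gripper's body (76 mm by 85 mm) begins 54 mm behind the grasp point. The pads swing forward as they close: fully open they stand 13 mm farther back than shut.
Start: joints at [1.205, 0.353, 1.633, -0, 1.155, -0.002], TCP at [0.222, 0.584, 0.231] pointing down, gripper open.
Joint ranges: [-2.63, 2.63], [-0.92, 2.1], [0.06, 2.66], [-1.3, 4.44], [0, 2.69], [-3.02, 3.02]. Speed limits (rad/s): [2.22, 2.22, 2.79, 3.14, 3.14, 3.14].

## Interface

Orientations are given as a unit quaternion [x, y, z, w].
In Python, from cell import arm, vision gives the robot as it stands.
- The arm moves only by the tool step_arm, never from a script. Its argument "deltas" is a list of rows, each an object with "travel": the shift along the tool's x, y, z in mm, a list of three; "turn": the turn about the tool's z in degrees; "hand": the opening, from 0 (shut) to 1 (fully open). In form: [{"travel": [tx, ty, tz], "turn": turn, "hand": hand}, ...]. A call has 1 to 8 rows; each row is the pose to reach, as a shift and turn from the pose commanded when the call began, along the tool's axes at that moment; what a row does not reach only later rows make up. A row lasts 1/8 s, in which the tool goes at most 62.5 mm and 10.7 degrees, less where a joint would pass 70% of its speed; a pose out of reach is approached as far as the arm can. A call with a gripper value outside its range is refused whole. The fingers move at their own pace and stop on an object; "force" is the grip in N (left out, the last holds). Time passes only in rows, so rows that repeat a pose let the fingers close. It gives the time, the measured TCP pose, the force and the opening at its end, in the units of the state.
- arm.observe(): the state, without advancing time (a new reading comes with each control period).
- vision.capture(name): name is "scene" or "top"; returns the picture (420x560x3 uint8, red, green, blue); there is no depth.
- vision.camera_model(name): a dict with "vertical_fov" (degrees; the focal length in pixels is half the picture's height over the tangent of half this angle, whatever the lens; pixels are square), "cx", "cy" (the principal point, pixels), "rvec" (rotation vector, rad) and "tvec" (3), from world to camera coordinates, as OpenCV has them. Camera axes: x right, y down, z forward; pixel columns grow to the right and rows downward; lengths in m; the calibration is good to about 2 mm. A picture is of the moment at which its call begins. camera_model takes no time and is no camera call.
- arm.finish_job(): hands the job in, once; it reports no verdict.
The state is a dict: "t": time; "q": joint angles; "qvel": joint speeds; "effort": joint torques, N m; "eef_pos": TCP position; "tool_rot": TCP orientation; "ft_force": force on the tool from outside, world axes, zero at the start; "wrist_torque": the same for the moment, N m; "width": finger opening in m.
Only numpy, scipy, OpenCV 4.12 (cv2) and the standard library are available. Lean on these libraries where they do the work, as an engineer would, in place of code of your own. Each camera call takes 0.05 s, during which the arm holds its last target.

## Task

Set up the tilting board for the next batch: first swing its side lever up and over until the prop bar underneath passes its dead centre and keeps the board tilted by itself. Then lay all the loose receiver capsules flat on the board in one close row along the ledge, starting tight against the end stop on the lever's side. Finally try the packing pieces, and set the one that just fills the space left between the last capsule and the far end stop down into that space, flat on the board with its length along the ledge; leave the other pieces off the board, and knock nothing over.

Things in the scene. Friction and masses are not known exactly. Their poses are not given: they have to be found in the camera images.
- prop (a joint): Lever and prop bar under the board, turning together on one shaft; rad: 0 = lying forward (towards the robot), 1.66 = swung up and back on its stop. The roller meets the board at about 0.2 and lifts it; before dead centre (about 1.2) it falls back when let go, beyond it the board's weight drives it on to the stop and holds it. It takes about 5 N at the grip.
- board (a joint): Tilt of the plywood board (214 mm wide, 12 mm thick) on the hinge along its front edge (nearer the robot), rad: 0 = flat, about 0.38 when propped (front edge low), a little more at dead centre. Its face reaches 67 mm down the slope and 115 mm up the slope from the ledge.
- lever_grip (a point): Centre of the lever's grip: a black sleeved bar 16 mm thick, 54 mm long, pointing sideways (along the shaft) from the lever on the left of the stand. It moves on a circle of 85 mm radius about lever_shaft: with the lever at 0 it is 82 mm in front of and 22 mm above the shaft (46 mm over the sheet), at 1.66 it is 29 mm behind and 80 mm above the shaft.
- sheet: Plywood sheet laid on battens over the red trays: all the work stands on its flat top, which is 118 mm above the bench (z = 0.118); 430 mm deep, 870 mm wide, 18 mm thick; origin under its centre.
- lever_shaft (a point): Point on the axis of the lever's shaft, beside lever_grip, 24 mm above the plywood sheet; does not move. The base plate is 200 mm square; the shaft lies 18 mm behind its middle and this point 150 mm to the left of it. Its x axis points to the back of the stand (away from the robot), y along the shaft to the left, z up.
- row_start (a point): Corner on the board's top face where the ledge meets the end stop on the lever's side (left). Axes are the board's: x up the slope along the face, y along the ledge towards the lever, z square out of the face. The ledge, 5.5 mm high and 6 mm thick, runs along -y from here; capsules and packing piece lie on its +x side, touching it.
- row_end (a point): Corner where the ledge meets the other end stop, 187 mm from row_start along -y; same axes. Both end stops are 12 mm thick, stand 12 mm above the face and reach 46 mm up the slope from the ledge.
- capsule_a_mid (a point): Centre (half-way up) of a loose receiver capsule: a black disc with a pale top, 40 mm across and 14.5 mm high, about 30 g, z along its axis (upwards). Three or four are present, lying on the plywood sheet, right of the stand.
- capsule_b_mid (a point): Centre (half-way up) of a loose receiver capsule: a black disc with a pale top, 40 mm across and 14.5 mm high, about 30 g, z along its axis (upwards). Three or four are present, lying on the plywood sheet, right of the stand.
- capsule_c_mid (a point): Centre (half-way up) of a loose receiver capsule: a black disc with a pale top, 40 mm across and 14.5 mm high, about 30 g, z along its axis (upwards). Three or four are present, lying on the plywood sheet, right of the stand.
- capsule_d_mid (a point): Centre (half-way up) of a loose receiver capsule: a black disc with a pale top, 40 mm across and 14.5 mm high, about 30 g, z along its axis (upwards). Three or four are present, lying on the plywood sheet, right of the stand.
- packing_p_mid (a point): Centre (half-way up) of a packing piece, an offcut of inverted-T aluminium bar: foot 30 mm wide and 14 mm high, rib on top 12 mm wide and 12 mm high (26 mm in all). The five are 18, 24, 31, 56 and 64 mm long; which is which is not told: measure or try them. y along its length and rib, x across, z up. 30 to 110 g, on the sheet left of the stand.
- packing_q_mid (a point): Centre (half-way up) of a packing piece, an offcut of inverted-T aluminium bar: foot 30 mm wide and 14 mm high, rib on top 12 mm wide and 12 mm high (26 mm in all). The five are 18, 24, 31, 56 and 64 mm long; which is which is not told: measure or try them. y along its length and rib, x across, z up. 30 to 110 g, on the sheet left of the stand.
- packing_r_mid (a point): Centre (half-way up) of a packing piece, an offcut of inverted-T aluminium bar: foot 30 mm wide and 14 mm high, rib on top 12 mm wide and 12 mm high (26 mm in all). The five are 18, 24, 31, 56 and 64 mm long; which is which is not told: measure or try them. y along its length and rib, x across, z up. 30 to 110 g, on the sheet left of the stand.
- packing_s_mid (a point): Centre (half-way up) of a packing piece, an offcut of inverted-T aluminium bar: foot 30 mm wide and 14 mm high, rib on top 12 mm wide and 12 mm high (26 mm in all). The five are 18, 24, 31, 56 and 64 mm long; which is which is not told: measure or try them. y along its length and rib, x across, z up. 30 to 110 g, on the sheet left of the stand.
- packing_t_mid (a point): Centre (half-way up) of a packing piece, an offcut of inverted-T aluminium bar: foot 30 mm wide and 14 mm high, rib on top 12 mm wide and 12 mm high (26 mm in all). The five are 18, 24, 31, 56 and 64 mm long; which is which is not told: measure or try them. y along its length and rib, x across, z up. 30 to 110 g, on the sheet left of the stand.
- oiler: Small oil bottle, 38 mm wide and 106 mm high, standing behind the board; origin under its centre.
- solder: Spool of solder, 64 mm wide and 40 mm high, standing behind the board; origin under its centre.

How it is judged:
By the outcome, as a careful person would: the job done as asked, in the order asked, and still so for the second after the job is handed in, with the robot touching nothing.
Of capsule_a, capsule_b, capsule_c, capsule_d only 3 to 4 are there at a start; the rules pass over those that are not, and their reading is None.
At some moment in a run one of capsule_a, capsule_b, capsule_c, capsule_d, packing_p, packing_q, packing_r, packing_s, packing_t may be knocked a few centimetres aside while the robot is not near it.
Once in a run the grip may slacken for a moment while it holds something.
It also fails if it takes over 210 s, if anything falls off the work surface, if the arm or the gripper's body presses on something with over 40 N, if the wrist force passes 120 N, or if a joint passes its speed limit or range.

## Working session

There is one attempt and no reset: what is moved stays moved. The work goes in short steps, Python scripts to look and compute and a tool call to move; the robot and the scene stay as the last step left them, time stands still between calls to the robot, and variables do not carry over. Pictures are saved under pics/ and viewed, and the job is handed in when it is done.

Besides the shell and the picture viewer there is one more tool, called after "Call:" as name(argument=value, ...), one argument or row to a line, values as JSON. step_arm: Moves the arm, as the interface text tells. Its arguments: {"type":"object","properties":{"deltas":{"type":"array"},"force":{"type":"number"}},"required":["deltas"]}

```bash
ls; mkdir -p pics; python3 - <<'E'
from cell import arm, vision
import cv2
print(arm.observe())
for n in("scene","top"):
    im=vision.capture(n); cv2.imwrite(f"pics/{n}0.png",im[:,:,::-1]); print(n,vision.camera_model(n))
E
```

```text
pics
{'t': 0.0, 'q': array([ 1.20461391e+00,  3.53610755e-01,  1.63415770e+00, -1.80935372e-05,
        1.15518167e+00, -2.40431236e-03]), 'qvel': array([ 8.48682114e-05, -1.07524646e-03,  2.11297163e-03, -1.65796787e-03,
        8.46261539e-04,  1.45002295e-03]), 'effort': array([ 1.88002661e-03, -6.05263925e+01, -3.42074275e+01,  3.22758558e-05,
        9.49258741e-03,  4.00795370e-07]), 'eef_pos': array([0.22221515, 0.58364686, 0.23057494]), 'tool_rot': array([ 8.23346878e-01,  5.67538067e-01, -5.55080256e-04,  3.90684545e-04]), 'ft_force': array([-0.21716103,  0.13789622, -0.97340821]), 'wrist_torque': array([ 0.01015919,  0.03924761, -0.05084585]), 'width': 0.08561976611270733}
scene {'vertical_fov': 55.85903275229591, 'cx': 280.5320906835724, 'cy': 207.54146002118392, 'rvec': array([ 2.16801962, -0.57351047,  0.28945805]), 'tvec': array([-0.47693031,  0.32545401,  0.94117055])}
top {'vertical_fov': 56.74053810403106, 'cx': 277.01480815348896, 'cy': 208.02504616435823, 'rvec': array([ 2.13663476, -2.09677994,  0.18946165]), 'tvec': array([0.02119228, 0.5707536 , 1.07646221])}
```

View pics/scene0.png

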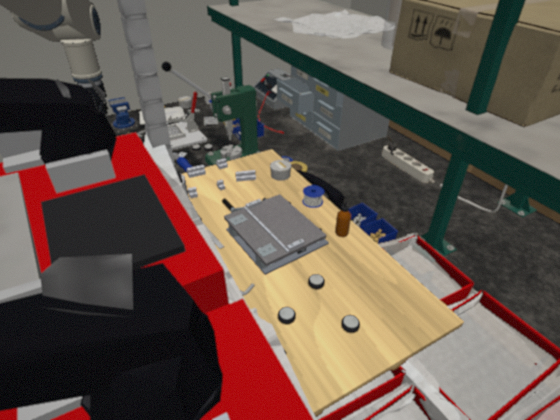

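View pics/top0.png

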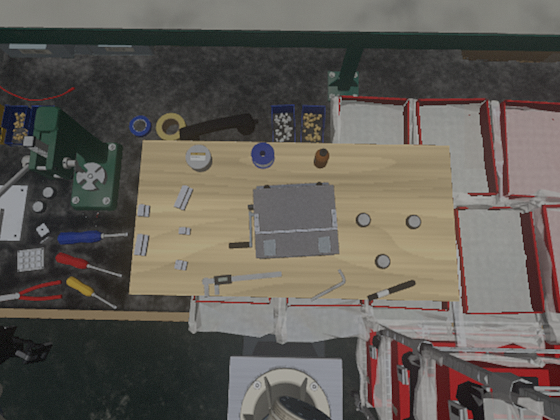

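Both views show three capsules right of the stand, at top pixels (363,220), (413,222) and (382,262). The five packing pieces are on the left, at about (144,211), (184,197), (142,245), (184,231) and (181,265). The lever grip is at (240,245). I'll zoom in and measure.

```bash
cat > h.py <<'E'
import numpy as np, cv2
from cell import arm, vision
from scipy.spatial.transform import Rotation as R
def cam(n):
    m=vision.camera_model(n); f=210/np.tan(np.radians(m["vertical_fov"])/2)
    K=np.array([[f,0,m["cx"]],[0,f,m["cy"]],[0,0,1.]])
    return K,np.array(m["rvec"]),np.array(m["tvec"])
def proj(n,P):
    K,r,t=cam(n); return cv2.projectPoints(np.asarray(P,float).reshape(-1,1,3),r,t,K,None)[0][:,0]
def ray(n,uv):
    K,r,t=cam(n); Rm=cv2.Rodrigues(r)[0]
    d=Rm.T@np.linalg.inv(K)@np.array([uv[0],uv[1],1.]); c=-Rm.T@t; return c,d
def onz(n,uv,z):
    c,d=ray(n,uv); return c+d*(z-c[2])/d[2]
def tri(uv1,uv2):
    c1,d1=ray("top",uv1);c2,d2=ray("scene",uv2)
    A=np.stack([d1,-d2],1); s=np.linalg.lstsq(A,c2-c1,rcond=None)[0]
    a,b=c1+d1*s[0],c2+d2*s[1]; return (a+b)/2,np.linalg.norm(a-b)
def cap(n): 
    return np.ascontiguousarray(vision.capture(n)[:,:,::-1])
def crop(im,x0,y0,x1,y1,s,fn):
    cv2.imwrite(fn,cv2.resize(im[y0:y1,x0:x1],None,fx=s,fy=s,interpolation=cv2.INTER_CUBIC))
E
python3 - <<'E'
from h import *
im=cv2.imread("pics/top0.png")
crop(im,125,140,345,300,3.6,"pics/c1.png")
crop(im,230,170,450,300,3.6,"pics/c2.png")
im=cv2.imread("pics/scene0.png")
crop(im,170,140,370,290,4,"pics/c3.png")
for uv in [(141,141),(449,146),(132,294),(459,299)]: print(onz("top",uv,.118))
E
```

```text
[0.74528444 0.42190201 0.118     ]
[ 0.74455776 -0.44966186  0.118     ]
[0.32020422 0.40919051 0.118     ]
[ 0.32459527 -0.44906985  0.118     ]
```

View pics/c1.png

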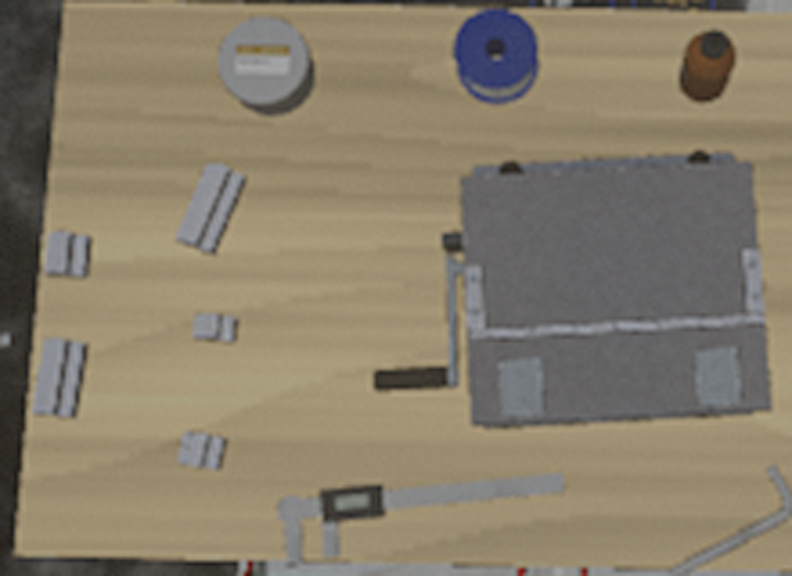

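View pics/c2.png

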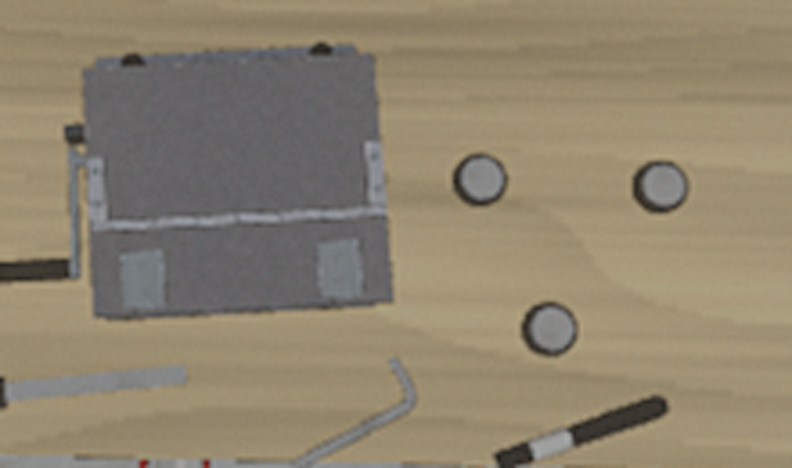

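View pics/c3.png

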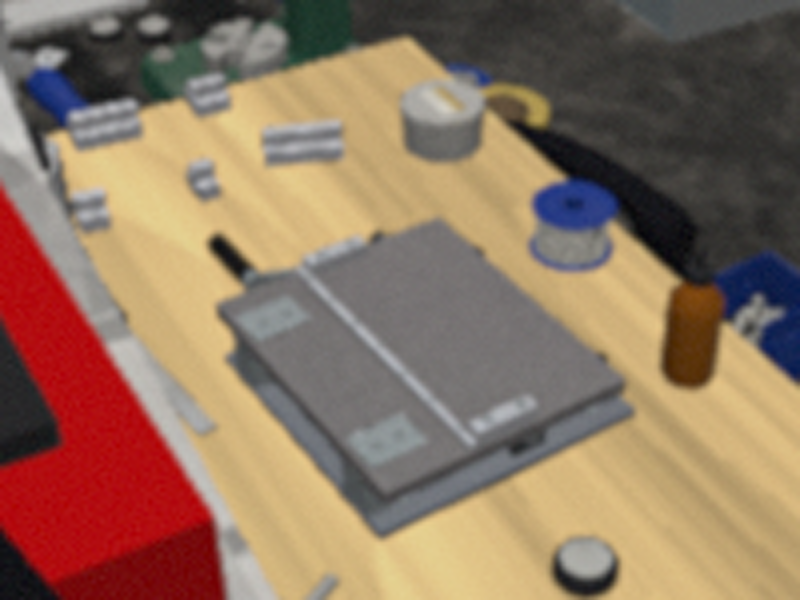

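```bash
python3 - <<'E'
from h import *
im=cv2.imread("pics/top0.png")
crop(im,225,175,350,265,6.4,"pics/d1.png")
im=cv2.imread("pics/scene0.png")
crop(im,215,190,335,280,6.6,"pics/d2.png")
E
```

```text
(no output)
```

View pics/d1.png

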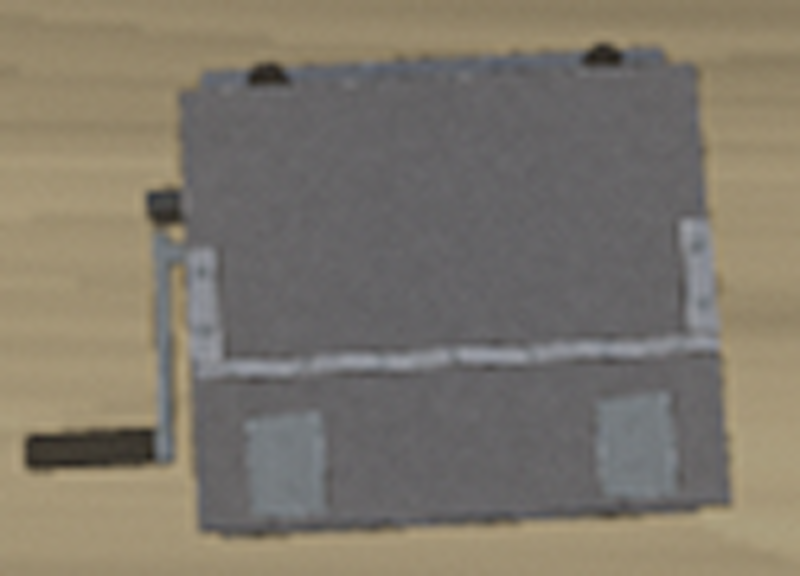

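View pics/d2.png

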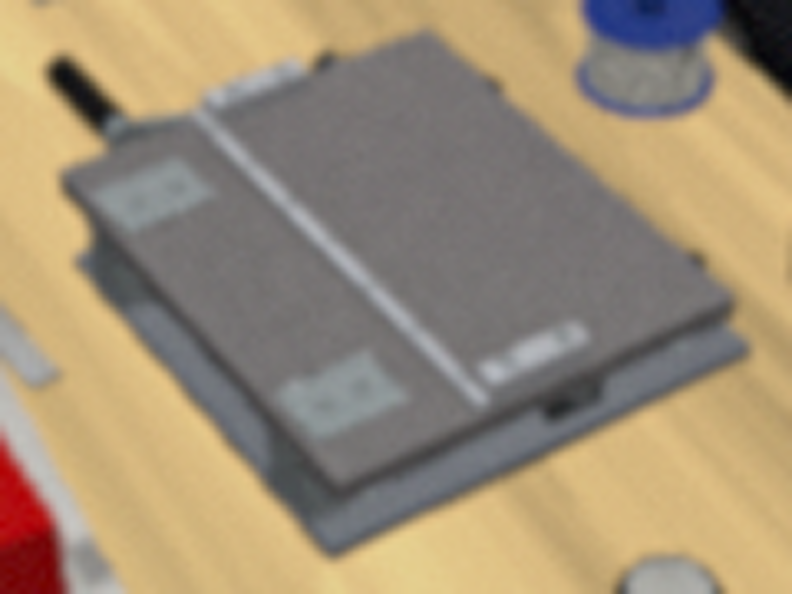

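```bash
python3 - <<'E'
from h import *
from scipy.optimize import least_squares
def T(p): return [(p[0]+.5)/6.4-.5+225,(p[1]+.5)/6.4-.5+175]
def S(p): return [(p[0]+.5)/6.6-.5+215,(p[1]+.5)/6.6-.5+190]
names=['BL','BR','FR','FL','gripC','gripouter']
top=[T(p) for p in [(180,91),(697,67),(731,503),(200,528),(90,449),(26,453)]]
sc=[S(p) for p in [(430,34),(733,302),(337,480),(65,180),(85,90),(60,68)]]
for n,a,b in zip(names,top,sc): print(n,np.round(tri(a,b)[0],4),round(tri(a,b)[1],4))
# fit: cx,cy (board mid front edge), yaw, h ; grip
def model(p):
    x,y,yaw,h,sx=p; c,s=np.cos(yaw),np.sin(yaw)
    M=[(182,107,h),(182,-107,h),(0,-107,h),(0,107,h)]
    M=np.array([(a/1e3,b/1e3,.118+k) for a,b,k in M]+[(sx,.150,.164),(sx,.177,.164)])
    return np.c_[x+c*M[:,0]-s*M[:,1],y+s*M[:,0]+c*M[:,1],M[:,2]]
f=lambda p:np.r_[(proj("top",model(p))-top).ravel(),(proj("scene",model(p))-sc).ravel()]
r=least_squares(f,[.43,.0,0,.05,.02]); print(r.x,np.degrees(r.x[2])); print(np.round(f(r.x).reshape(-1,2),2))
M=model(r.x);print(M)
E
```

```text
BL [0.5998 0.0955 0.1666] 0.0011
BR [ 0.6126 -0.1171  0.1692] 0.0002
FR [ 0.4342 -0.1289  0.1726] 0.0011
FL [0.421  0.0819 0.165 ] 0.0014
gripC [0.4506 0.1267 0.1707] 0.0002
gripouter [0.4495 0.1528 0.1657] 0.0012
[ 0.4263995  -0.02350881  0.06888573  0.04998263  0.03573214] 3.9468616295377097
[[-0.05 -0.61]
 [ 0.18 -0.92]
 [ 0.34  0.13]
 [-0.52  0.42]
 [-0.43 -0.23]
 [-0.89 -0.33]
 [-0.01 -0.48]
 [ 0.95  0.17]
 [-0.1   1.88]
 [-1.23 -0.85]
 [ 0.23  1.44]
 [-0.43 -0.02]]
[[ 0.60060291  0.09576471  0.16798263]
 [ 0.6153328  -0.11772775  0.16798263]
 [ 0.43376444 -0.13025504  0.16798263]
 [ 0.41903455  0.08323742  0.16798263]
 [ 0.4517222   0.12859492  0.164     ]
 [ 0.44986376  0.15553089  0.164     ]]
```

```bash
cat >> h.py <<'E'
SY=0.0689; SX=np.array([np.cos(SY),np.sin(SY),0]); SYv=np.array([-np.sin(SY),np.cos(SY),0])
def go(tgt,head=None):
    """deltas (mm) in tool axes from measured pose, turn deg"""
    s=arm.observe(); Rm=R.from_quat(s["tool_rot"]).as_matrix(); 
    d=Rm.T@(np.asarray(tgt)-s["eef_pos"])*1e3
    h=np.degrees(np.arctan2(Rm[1,0],Rm[0,0])); 
    out=dict(t=round(s["t"],2),pos=np.round(s["eef_pos"],4),head=round(h,2),w=round(s["width"],4),F=np.round(s["ft_force"],1),delta=np.round(d,1))
    if head is not None: out["turn"]=round((h-head+90)%180-90,2)
    return out
E
python3 - <<'E'
from h import *
G=np.array([.4517,.1286,.231]); print(go(G,3.95))
E
```

```text
{'t': 0.1, 'pos': array([0.2222, 0.5837, 0.2306]), 'head': np.float64(69.16), 'w': 0.0853, 'F': array([-0.4, -0.2,  0.4]), 'delta': array([-3.436e+02,  3.764e+02,  1.000e-01]), 'turn': np.float64(65.21)}
```

Call:
step_arm(
  deltas=[
    {"travel":[-40,44,0],"turn":8,"hand":1},
    {"travel":[-85,94,0],"turn":17,"hand":1},
    {"travel":[-130,143,0],"turn":26,"hand":1},
    {"travel":[-175,192,0],"turn":35,"hand":1},
    {"travel":[-220,241,0],"turn":44,"hand":1},
    {"travel":[-265,290,0],"turn":53,"hand":1},
    {"travel":[-310,340,0],"turn":61,"hand":1},
    {"travel":[-343.5,376.5,0],"turn":65.2,"hand":1},
  ],
)

```text
t: 1.1
eef_pos: [0.4468, 0.1385, 0.2313]
tool_rot: [0.999, 0.033, 0.0, -0.0]
ft_force: [1.2, 1.1, -0.0]
width: 0.0852
```

Call:
step_arm(
  deltas=[
    {"travel":[0,0,0],"turn":0,"hand":0.8},
    {"travel":[0,0,0],"turn":0,"hand":0.6},
  ],
)

```text
t: 1.35
eef_pos: [0.446, 0.1404, 0.2311]
tool_rot: [0.999, 0.034, -0.0, -0.0]
ft_force: [0.0, 1.0, -0.0]
width: 0.0521
```

```bash
python3 - <<'E'
from h import *
im=cap("top"); crop(im,200,150,380,290,4.3,"pics/t1.png")
im=cap("scene"); crop(im,170,140,350,280,4.3,"pics/s1.png")
print(go([.4517,.1286,.145],3.95), arm.observe()["q"])
E
```

```text
{'t': 1.45, 'pos': array([0.4457, 0.1414, 0.2311]), 'head': np.float64(4.05), 'w': 0.0515, 'F': array([-0. ,  0.9, -0.3]), 'delta': array([ 5.1, 13.2, 86.1]), 'turn': np.float64(0.1)} [3.03804839e-01 1.05461748e-01 1.95755122e+00 3.97372022e-04
 1.07910500e+00 2.32909056e-01]
```

View pics/t1.png

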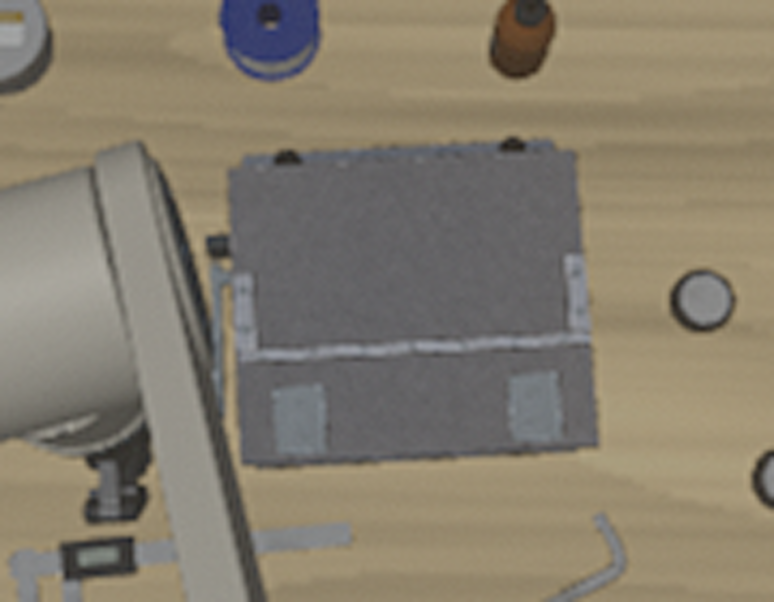

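View pics/s1.png

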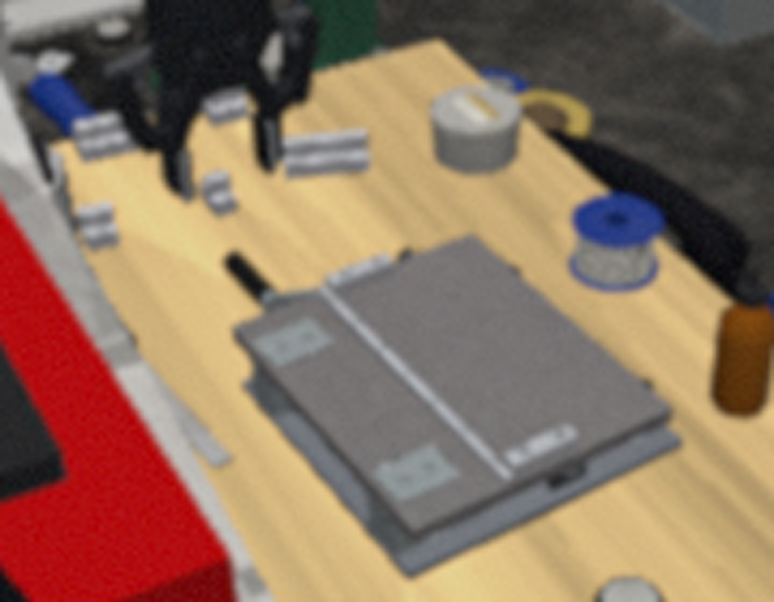

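Call:
step_arm(
  deltas=[
    {"travel":[5,13.2,0],"turn":0,"hand":0.6},
    {"travel":[5,13.2,30],"turn":0,"hand":0.6},
    {"travel":[5,13.2,60],"turn":0,"hand":0.6},
    {"travel":[5,13.2,83],"turn":0,"hand":0.6},
    {"travel":[5,13.2,83],"turn":0,"hand":0.6},
    {"travel":[5,13.2,83],"turn":0,"hand":0.6},
  ],
  force=30,
)

```text
t: 2.2
eef_pos: [0.4527, 0.1279, 0.149]
tool_rot: [0.999, 0.035, 0.0, -0.0]
ft_force: [-1.3, -0.2, 0.7]
width: 0.0513
```

```bash
python3 - <<'E'
from h import *
im=cap("scene"); crop(im,170,140,350,280,4.3,"pics/s2.png")
print(go([.4517,.1286,.145],3.95))
E
```

```text
{'t': 2.25, 'pos': array([0.4529, 0.1279, 0.1493]), 'head': np.float64(3.99), 'w': 0.0512, 'F': array([-0.8,  0.9,  0.6]), 'delta': array([-1.2, -0.8,  4.3]), 'turn': np.float64(0.04)}
```

View pics/s2.png

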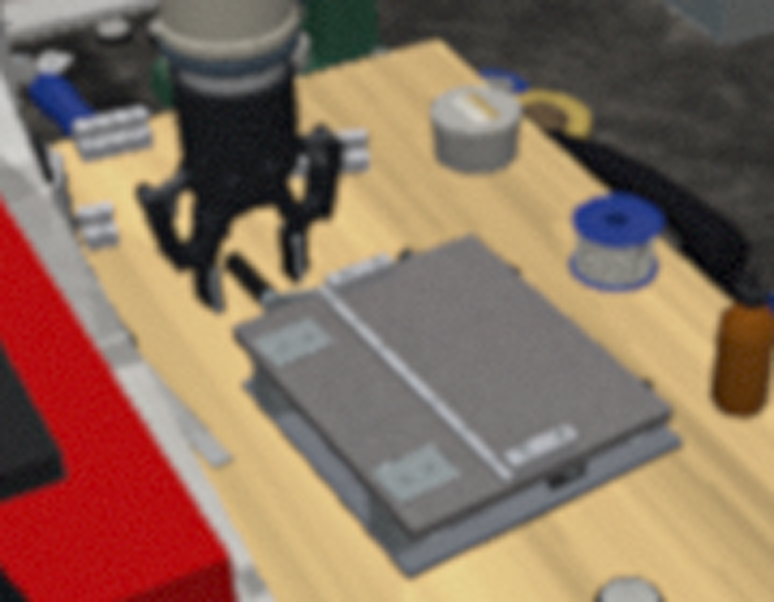

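The fingers straddle the black grip bar, at about (255,280) in the crop. I'll close on it.

Call:
step_arm(
  deltas=[
    {"travel":[-1,0,2],"turn":0,"hand":0.3},
    {"travel":[-1,0,2],"turn":0,"hand":0.05},
    {"travel":[-1,0,2],"turn":0,"hand":0.05},
    {"travel":[-1,0,2],"turn":0,"hand":0.05},
    {"travel":[-1,0,2],"turn":0,"hand":0.05},
  ],
  force=30,
)

```text
t: 2.88
eef_pos: [0.4513, 0.1276, 0.1466]
tool_rot: [0.999, 0.035, 0.0, -0.0]
ft_force: [-2.2, -0.3, 5.7]
width: 0.0147
```

```bash
python3 - <<'E'
from h import *
o=go([.4517,.1286,.145],3.95); print(o)
# arc from current pose
a0=np.arctan2(22,-82)
for k in range(1,17):
    th=1.66*k/16; a=a0-th
    dx=84.9*np.cos(a)+82; dz=84.9*np.sin(a)-22
    print(k,round(th,2),"tool",round(dx,1),0,round(-dz,1))
E
```

```text
{'t': 2.88, 'pos': array([0.4513, 0.1276, 0.1466]), 'head': np.float64(3.96), 'w': 0.0147, 'F': array([-2.2, -0.3,  5.7]), 'delta': array([ 0.4, -0.9,  1.6]), 'turn': np.float64(0.01)}
1 0.1 tool 2.7 0 -8.4
2 0.21 tool 6.3 0 -16.4
3 0.31 tool 10.7 0 -24.1
4 0.41 tool 15.8 0 -31.2
5 0.52 tool 21.7 0 -37.8
6 0.62 tool 28.2 0 -43.7
7 0.73 tool 35.3 0 -48.9
8 0.83 tool 42.9 0 -53.4
9 0.93 tool 50.9 0 -57.0
10 1.04 tool 59.3 0 -59.8
11 1.14 tool 67.9 0 -61.7
12 1.24 tool 76.6 0 -62.7
13 1.35 tool 85.4 0 -62.8
14 1.45 tool 94.2 0 -62.0
15 1.56 tool 102.8 0 -60.3
16 1.66 tool 111.2 0 -57.7
```

Call:
step_arm(
  deltas=[
    {"travel":[2.7,0,-8.4],"turn":0,"hand":0.05},
    {"travel":[6.3,0,-16.4],"turn":0,"hand":0.05},
    {"travel":[10.7,0,-24.1],"turn":0,"hand":0.05},
    {"travel":[15.8,0,-31.2],"turn":0,"hand":0.05},
    {"travel":[21.7,0,-37.8],"turn":0,"hand":0.05},
    {"travel":[28.2,0,-43.7],"turn":0,"hand":0.05},
    {"travel":[35.3,0,-48.9],"turn":0,"hand":0.05},
    {"travel":[42.9,0,-53.4],"turn":0,"hand":0.05},
  ],
  force=30,
)

```text
t: 3.88
eef_pos: [0.4891, 0.1305, 0.2004]
tool_rot: [0.999, 0.034, -0.005, 0.0]
ft_force: [-20.8, 2.3, 22.9]
width: 0.0146
```

```bash
python3 - <<'E'
from h import *
print(go([.4513,.1276,.1466]))
im=cap("scene"); crop(im,170,140,350,280,4.3,"pics/s3.png")
E
```

```text
{'t': 3.88, 'pos': array([0.4891, 0.1305, 0.2004]), 'head': np.float64(3.94), 'w': 0.0146, 'F': array([-20.8,   2.3,  22.9]), 'delta': array([-37.4,   0.3,  54.2])}
```

View pics/s3.png

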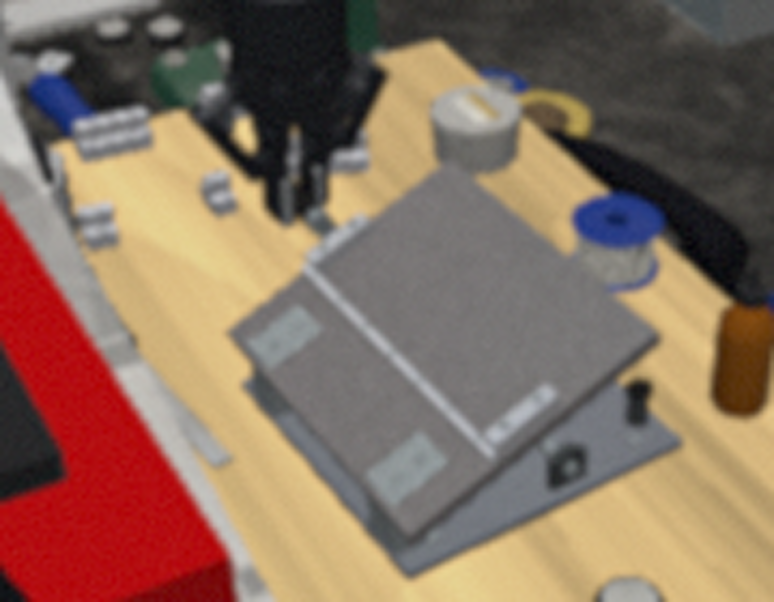

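Call:
step_arm(
  deltas=[
    {"travel":[8.0,0,-6],"turn":0,"hand":0.05},
    {"travel":[16.4,0,-9.5],"turn":0,"hand":0.05},
    {"travel":[25.0,0,-11.5],"turn":0,"hand":0.05},
    {"travel":[33.7,0,-12.5],"turn":0,"hand":0.05},
  ],
  force=30,
)

```text
t: 4.42
eef_pos: [0.5275, 0.1329, 0.2132]
tool_rot: [0.999, 0.035, -0.0, -0.0]
ft_force: [-5.4, 1.4, 5.1]
width: 0.0146
```

```bash
python3 - <<'E'
from h import *
print(go([.4513,.1276,.1466]))
E
```

```text
{'t': 4.42, 'pos': array([0.5275, 0.1329, 0.2132]), 'head': np.float64(3.96), 'w': 0.0146, 'F': array([-5.4,  1.4,  5.1]), 'delta': array([-76.3,   0.1,  66.6])}
```

Call:
step_arm(
  deltas=[
    {"travel":[8.8,0,0],"turn":0,"hand":0.05},
    {"travel":[17.6,0,0.8],"turn":0,"hand":0.05},
    {"travel":[26.2,0,2.5],"turn":0,"hand":0.05},
    {"travel":[34.0,0,5],"turn":0,"hand":0.05},
    {"travel":[34.0,0,5],"turn":0,"hand":0.05},
  ],
  force=30,
)

```text
t: 5.05
eef_pos: [0.5622, 0.1353, 0.2069]
tool_rot: [0.999, 0.034, 0.0, -0.0]
ft_force: [-0.6, 0.1, 1.1]
width: 0.0149
```

```bash
python3 - <<'E'
from h import *
print(go([.4513,.1276,.1466]))
im=cap("scene"); crop(im,170,140,350,280,4.3,"pics/s4.png")
E
```

```text
{'t': 5.05, 'pos': array([0.5622, 0.1353, 0.2069]), 'head': np.float64(3.95), 'w': 0.0149, 'F': array([-0.6,  0.1,  1.1]), 'delta': array([-111.1,    0. ,   60.3])}
```

View pics/s4.png

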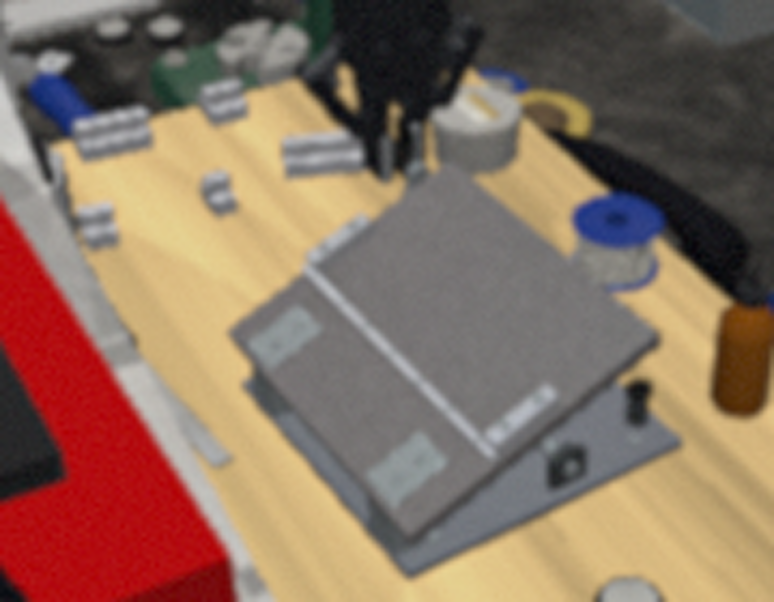

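Lever position has swung (111, 60) mm from the start, matching the nominal (111, 58), and the forces are low. Releasing.

Call:
step_arm(
  deltas=[
    {"travel":[1,0,0],"turn":0,"hand":0.3},
    {"travel":[1,0,0],"turn":0,"hand":0.5},
    {"travel":[1,0,0],"turn":0,"hand":0.5},
    {"travel":[1,0,-30],"turn":0,"hand":0.5},
    {"travel":[1,0,-70],"turn":0,"hand":0.5},
    {"travel":[-30,0,-100],"turn":0,"hand":0.7},
    {"travel":[-60,-30,-100],"turn":0,"hand":0.7},
    {"travel":[-80,-60,-100],"turn":0,"hand":0.7},
  ],
)

```text
t: 6.1
eef_pos: [0.4767, 0.1898, 0.3079]
tool_rot: [0.999, 0.034, 0.001, -0.0]
ft_force: [1.1, 1.0, 0.6]
width: 0.0598
```

Call:
step_arm(
  deltas=[
    {"travel":[-40,-50,0],"turn":0,"hand":0.7},
    {"travel":[-60,-100,0],"turn":0,"hand":0.7},
    {"travel":[-60,-150,0],"turn":0,"hand":0.7},
    {"travel":[-60,-180,0],"turn":0,"hand":0.7},
  ],
)

```text
t: 6.6
eef_pos: [0.4047, 0.3672, 0.3074]
tool_rot: [0.999, 0.035, 0.0, -0.0]
ft_force: [-0.6, -1.7, -0.6]
width: 0.0599
```

```bash
python3 - <<'E'
from h import *
print(go([.4513,.1276,.1466]))
im=cap("scene"); cv2.imwrite("pics/scene5.png",im);crop(im,170,150,360,290,4.2,"pics/s5.png")
im=cap("top");cv2.imwrite("pics/top5.png",im); crop(im,225,165,425,285,4,"pics/t5.png")
E
```

```text
{'t': 6.6, 'pos': array([0.4047, 0.3672, 0.3074]), 'head': np.float64(4.05), 'w': 0.0599, 'F': array([-0.6, -1.7, -0.6]), 'delta': array([ 29.5, 242.4, 160.7])}
```

View pics/s5.png

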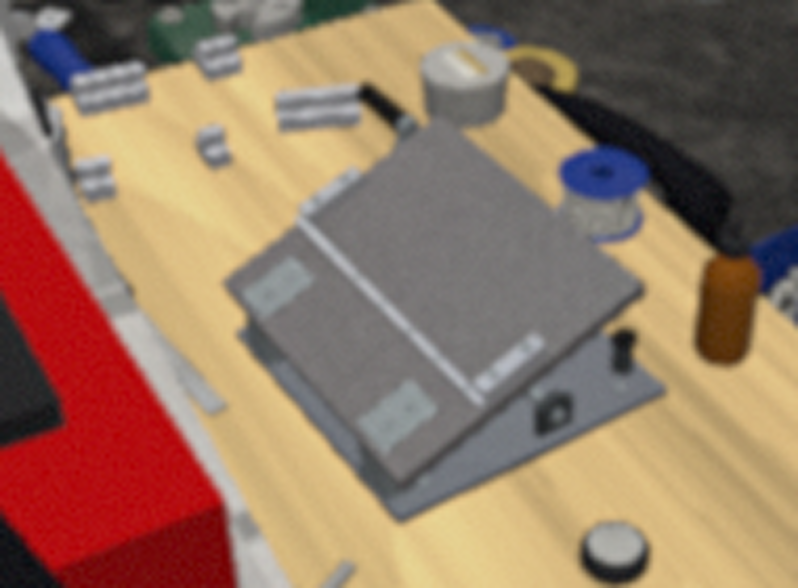

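View pics/t5.png

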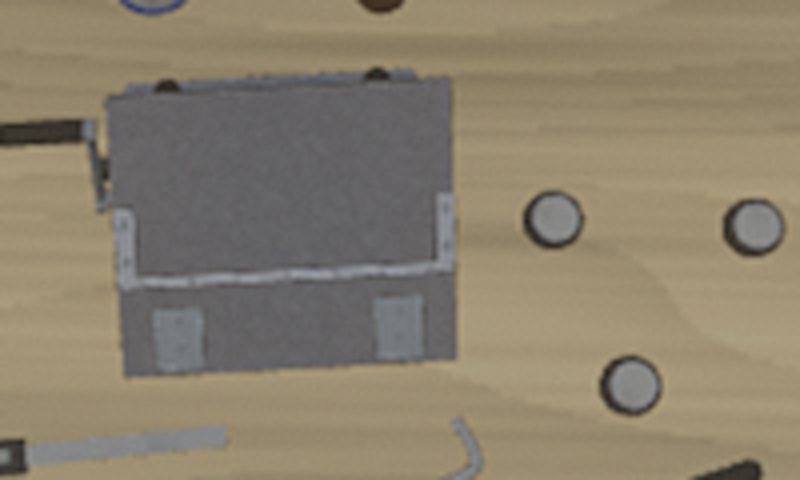

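View pics/top5.png

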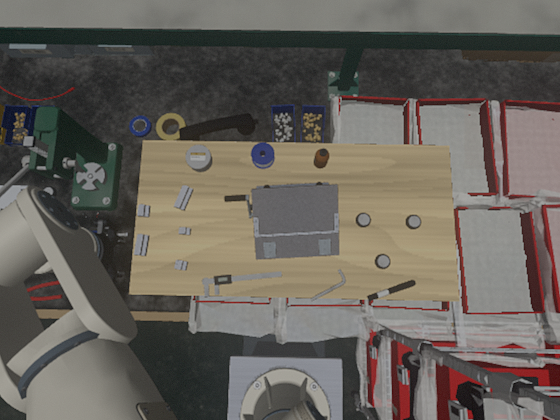

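```bash
cat >> h.py <<'E'
def caps(im,thr=120):
    # pale tops right of stand in top view
    sub=im[180:290,345:450]; hsv=cv2.cvtColor(sub,cv2.COLOR_BGR2HSV)
    m=((hsv[:,:,1]<40)&(hsv[:,:,2]>thr)).astype(np.uint8)
    n,l,st,c=cv2.connectedComponentsWithStats(m)
    return [(c[i]+[345,180],st[i,4]) for i in range(1,n) if 40<st[i,4]<300]
E
python3 - <<'E'
from h import *
from scipy.optimize import least_squares
im=cv2.imread("pics/top5.png")
for c,a in caps(im): print("cap",np.round(c,2),a,np.round(onz("top",c,.1325),4))
def T(p): return [(p[0]+.5)/4-.5+225,(p[1]+.5)/4-.5+165]
def S(p): return [(p[0]+.5)/4.2-.5+170,(p[1]+.5)/4.2-.5+150]
top=[T(p) for p in [(107,98),(451,80),(457,357),(125,375)]]
sc=[S(p) for p in [(437,118),(643,285),(400,478),(225,285)]]
def model(p):
    x,y,yaw,h,t=p; c,s=np.cos(yaw),np.sin(yaw)
    M=np.array([(.182*np.cos(t),.107,h+.182*np.sin(t)),(.182*np.cos(t),-.107,h+.182*np.sin(t)),(0,-.107,h),(0,.107,h)])
    return np.c_[x+c*M[:,0]-s*M[:,1],y+s*M[:,0]+c*M[:,1],.118+M[:,2]]
f=lambda p:np.r_[(proj("top",model(p))-top).ravel(),(proj("scene",model(p))-sc).ravel()]
r=least_squares(f,[.43,-.02,.07,.05,.38]); print(r.x); print(np.round(f(r.x).reshape(-1,2),2))
x,y,yaw,h,t=r.x
def B(u,v,w): 
    a=u*np.cos(t)-w*np.sin(t); b=v; z=h+u*np.sin(t)+w*np.cos(t)
    return np.array([x+np.cos(yaw)*a-np.sin(yaw)*b,y+np.sin(yaw)*a+np.cos(yaw)*b,.118+z])
for p in [(.067,.0935,0),(.067,-.0935,0)]:
    q=B(*p); print(q,(proj("top",q)[0]-[225,165]+.5)*4-.5,(proj("scene",q)[0]-[170,150]+.5)*4.2-.5)
E
```

```text
cap [363.6  219.15] 89 [ 0.5291 -0.202   0.1325]
cap [413.94 221.13] 90 [ 0.5261 -0.3364  0.1325]
cap [383.04 260.83] 95 [ 0.419  -0.2505  0.1325]
[ 0.42330939 -0.02370192  0.07384961  0.04740497  0.3826686 ]
[[-0.7  -0.64]
 [-0.03 -0.9 ]
 [ 0.18  0.51]
 [-0.45  0.62]
 [ 0.92 -0.89]
 [ 0.63 -0.09]
 [-0.24  1.97]
 [-1.13 -0.27]]
[0.4783953  0.07412911 0.19042259] [137.74209643 274.7964349 ] [313.52718534 230.7162522 ]
[ 0.49219263 -0.11236119  0.19042259] [433.88600518 258.49541613] [478.30450347 396.682558  ]
```

The board is propped at about 0.38 rad, with the lever back at t5 (40,130). The three capsules are at t5 (553,219), (754,227) and (632,385). Going to capsule A first, at (0.529, -0.202).

Call:
step_arm(
  deltas=[
    {"travel":[5,40,0],"turn":8,"hand":0.7},
    {"travel":[12,85,0],"turn":17,"hand":0.7},
    {"travel":[19,130,0],"turn":26,"hand":0.7},
    {"travel":[26,175,0],"turn":35,"hand":0.7},
    {"travel":[33,220,0],"turn":44,"hand":0.7},
    {"travel":[39,265,0],"turn":53,"hand":0.7},
    {"travel":[45,310,0],"turn":62,"hand":0.7},
    {"travel":[51,350,0],"turn":71,"hand":0.7},
  ],
)

```text
t: 7.7
eef_pos: [0.48, 0.0169, 0.3074]
tool_rot: [0.832, -0.555, 0.0, 0.0]
ft_force: [0.3, 0.2, -0.2]
width: 0.0601
```

```bash
python3 - <<'E'
from h import *
print(go([.5291,-.202,.20],-86.05))
E
```

```text
{'t': 7.7, 'pos': array([0.48  , 0.0169, 0.3074]), 'head': np.float64(-67.39), 'w': 0.0601, 'F': array([ 0.3,  0.2, -0.2]), 'delta': array([220.9,  38.9, 107.5]), 'turn': np.float64(18.66)}
```

Call:
step_arm(
  deltas=[
    {"travel":[40,7,0],"turn":6,"hand":0.7},
    {"travel":[85,15,0],"turn":12,"hand":0.7},
    {"travel":[130,23,0],"turn":18.7,"hand":0.7},
    {"travel":[175,31,0],"turn":18.7,"hand":0.7},
    {"travel":[210,38,30],"turn":18.7,"hand":0.7},
    {"travel":[221,39,65],"turn":18.7,"hand":0.7},
    {"travel":[221,39,107],"turn":18.7,"hand":0.7},
    {"travel":[221,39,107],"turn":18.7,"hand":0.7},
  ],
)

```text
t: 8.7
eef_pos: [0.5279, -0.1993, 0.1976]
tool_rot: [0.733, -0.681, -0.003, 0.001]
ft_force: [1.0, 0.1, 0.4]
width: 0.0595
```

```bash
python3 - <<'E'
from h import *
print(go([.5291,-.202,.122],-86.05))
im=cap("scene"); crop(im,250,180,390,350,3.5,"pics/s6.png")
E
```

```text
{'t': 8.7, 'pos': array([ 0.5279, -0.1993,  0.1976]), 'head': np.float64(-85.8), 'w': 0.0595, 'F': array([1. , 0.1, 0.4]), 'delta': array([ 2.9, -1.5, 75.6]), 'turn': np.float64(0.25)}
```

View pics/s6.png

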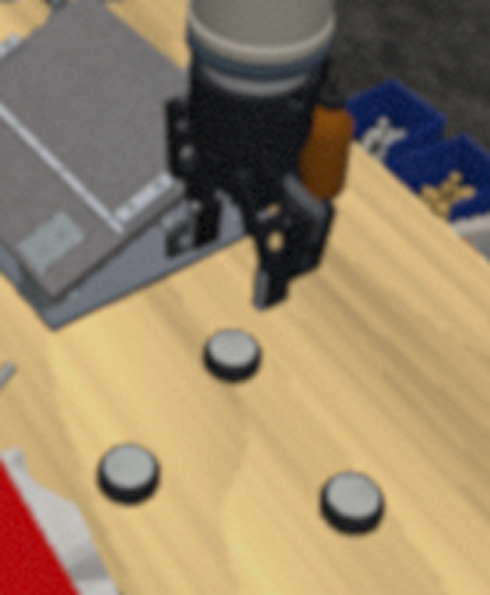

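Call:
step_arm(
  deltas=[
    {"travel":[2,-1.5,30],"turn":0.2,"hand":0.7},
    {"travel":[2,-1.5,60],"turn":0.2,"hand":0.7},
    {"travel":[2,-1.5,72],"turn":0.2,"hand":0.7},
    {"travel":[2,-1.5,72],"turn":0.2,"hand":0.7},
  ],
)

```text
t: 9.25
eef_pos: [0.5326, -0.2014, 0.1291]
tool_rot: [0.732, -0.682, 0.0, -0.0]
ft_force: [0.5, 0.0, 0.2]
width: 0.0594
```

```bash
python3 - <<'E'
from h import *
print(go([.5291,-.202,.122],-86.05))
im=cap("scene"); crop(im,270,220,370,320,6,"pics/s7.png")
E
```

```text
{'t': 9.25, 'pos': array([ 0.5326, -0.2014,  0.1291]), 'head': np.float64(-85.93), 'w': 0.0594, 'F': array([0.5, 0. , 0.2]), 'delta': array([0.3, 3.6, 7.1]), 'turn': np.float64(0.12)}
```

View pics/s7.png

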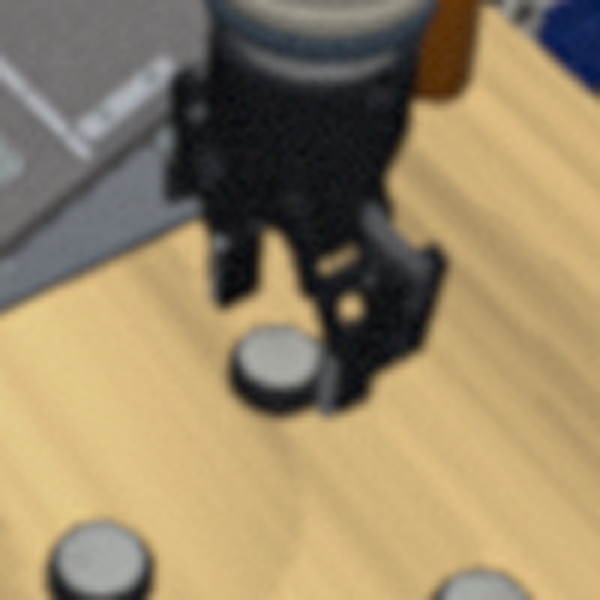

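Call:
step_arm(
  deltas=[
    {"travel":[0.3,3.5,5],"turn":0,"hand":0.7},
    {"travel":[0.3,3.5,9],"turn":0,"hand":0.6},
    {"travel":[0.3,3.5,9],"turn":0,"hand":0.3},
    {"travel":[0.3,3.5,9],"turn":0,"hand":0.3},
    {"travel":[0.3,3.5,9],"turn":0,"hand":0.3},
  ],
  force=40,
)

```text
t: 9.93
eef_pos: [0.529, -0.2019, 0.1194]
tool_rot: [0.732, -0.682, 0.0, -0.0]
ft_force: [-0.3, -0.0, 1.3]
width: 0.038
```

```bash
python3 - <<'E'
from h import *
print(go([.5291,-.202,.122],-86.05))
im=cap("scene"); crop(im,270,220,370,320,6,"pics/s8.png")
E
```

```text
{'t': 9.93, 'pos': array([ 0.529 , -0.2019,  0.1194]), 'head': np.float64(-85.94), 'w': 0.038, 'F': array([-0.3, -0. ,  1.3]), 'delta': array([ 0.1, -0.1, -2.6]), 'turn': np.float64(0.11)}
```

View pics/s8.png

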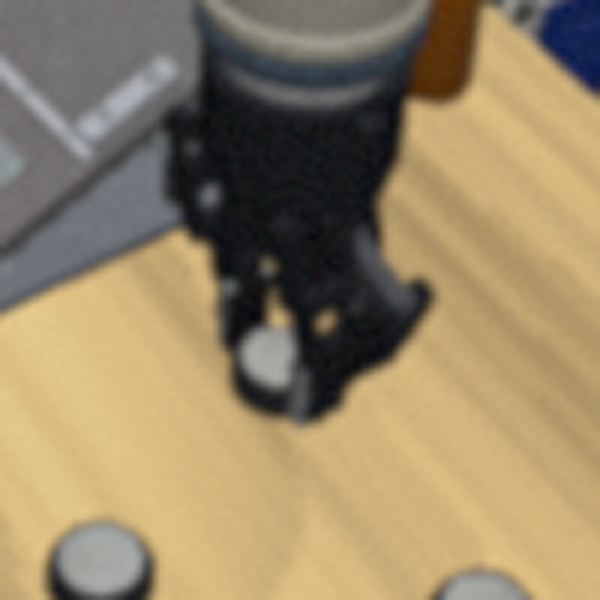

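```bash
cat >> h.py <<'E'
YAW=.0714; TILT=.3827; RS=np.array([.4775,.0745,.190])
EX=np.array([np.cos(YAW),np.sin(YAW),0]); EY=np.array([-np.sin(YAW),np.cos(YAW),0]); EZ=np.array([0,0,1.])
def B(u,v,w=0):  # mm board coords -> world
    u,v,w=u/1e3,v/1e3,w/1e3
    return RS+EX*(u*np.cos(TILT)-w*np.sin(TILT))+EY*v+EZ*(u*np.sin(TILT)+w*np.cos(TILT))
def invB(P):
    d=np.asarray(P)-RS; a=d@EX; z=d[2]
    return np.round(1e3*np.array([a*np.cos(TILT)+z*np.sin(TILT),d@EY,-a*np.sin(TILT)+z*np.cos(TILT)]),1)
E
python3 - <<'E'
from h import *
P=RS+EX*.0236-EY*.044; P[2]=.30; print(P,go(P,-85.9))
E
```

```text
[0.5041788  0.03229572 0.3       ] {'t': 9.97, 'pos': array([ 0.529 , -0.2019,  0.1194]), 'head': np.float64(-85.94), 'w': 0.038, 'F': array([-0.6, -0.4,  2.5]), 'delta': array([-235.3,    8.1, -180.6]), 'turn': np.float64(-0.04)}
```

Call:
step_arm(
  deltas=[
    {"travel":[0,0,-30],"turn":0,"hand":0.3},
    {"travel":[0,0,-75],"turn":0,"hand":0.3},
    {"travel":[-10,0,-120],"turn":0,"hand":0.3},
    {"travel":[-50,2,-160],"turn":0,"hand":0.3},
    {"travel":[-100,4,-170],"turn":0,"hand":0.3},
    {"travel":[-150,6,-170],"turn":0,"hand":0.3},
    {"travel":[-200,7,-170],"turn":0,"hand":0.3},
    {"travel":[-235,8,-170],"turn":0,"hand":0.3},
  ],
  force=40,
)

```text
t: 10.98
eef_pos: [0.5037, 0.034, 0.2892]
tool_rot: [0.732, -0.681, -0.0, -0.0]
ft_force: [-1.0, -0.0, -0.8]
width: 0.0382
```

Call:
step_arm(
  deltas=[
    {"travel":[0,0,20],"turn":0,"hand":0.3},
    {"travel":[0,0,45],"turn":0,"hand":0.3},
    {"travel":[0,0,55],"turn":0,"hand":0.3},
    {"travel":[0,0,55],"turn":0,"hand":0.3},
  ],
)

```text
t: 11.48
eef_pos: [0.5039, 0.0319, 0.2338]
tool_rot: [0.732, -0.682, -0.0, 0.0]
ft_force: [-0.2, 0.3, 0.2]
width: 0.0384
```

```bash
python3 - <<'E'
from h import *
P=RS+EX*.0236-EY*.044; P[2]=.209; print(P,go(P,-85.9))
im=cap("scene"); crop(im,220,160,340,280,5,"pics/s9.png")
im=cap("top"); crop(im,240,170,360,270,5,"pics/t9.png")
E
```

```text
[0.5041788  0.03229572 0.209     ] {'t': 11.47, 'pos': array([0.5039, 0.0319, 0.2338]), 'head': np.float64(-85.96), 'w': 0.0384, 'F': array([-0.2,  0.3,  0.2]), 'delta': array([-0.4, -0.3, 24.8]), 'turn': np.float64(-0.06)}
```

View pics/s9.png

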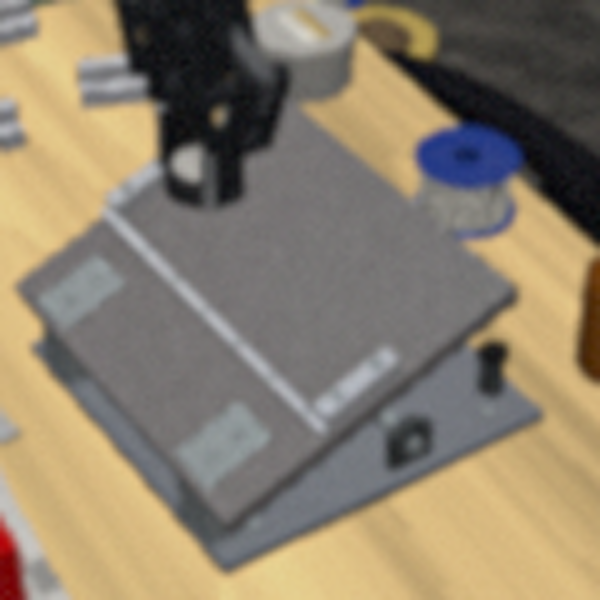

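View pics/t9.png

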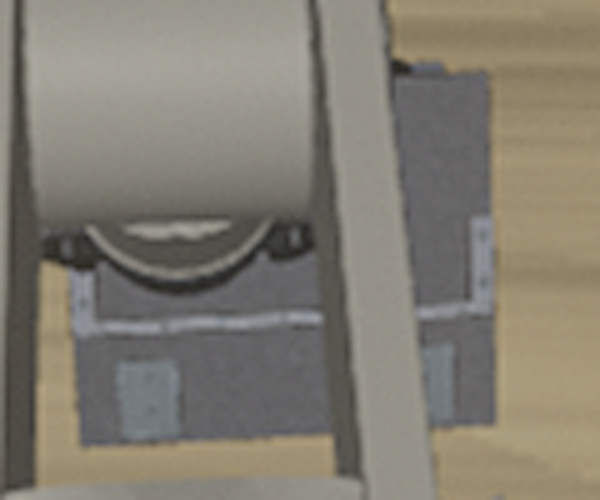

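Call:
step_arm(
  deltas=[
    {"travel":[0,0,12],"turn":0,"hand":0.3},
    {"travel":[0,0,18],"turn":0,"hand":0.3},
    {"travel":[0,0,21],"turn":0,"hand":0.3},
    {"travel":[0,0,21],"turn":0,"hand":0.3},
  ],
)

```text
t: 12.08
eef_pos: [0.5041, 0.032, 0.2129]
tool_rot: [0.732, -0.682, -0.0, 0.0]
ft_force: [0.7, 0.6, -0.3]
width: 0.0379
```

Call:
step_arm(
  deltas=[
    {"travel":[0,0,2],"turn":0,"hand":0.3},
    {"travel":[0,0,4],"turn":0,"hand":0.3},
    {"travel":[0,0,4],"turn":0,"hand":0.3},
  ],
)

```text
t: 12.45
eef_pos: [0.5045, 0.032, 0.21]
tool_rot: [0.732, -0.682, 0.0, -0.0]
ft_force: [-3.4, 0.2, 8.7]
width: 0.038
```

Call:
step_arm(
  deltas=[
    {"travel":[0,0,2],"turn":0,"hand":0.3},
    {"travel":[0,0,4],"turn":0,"hand":0.3},
    {"travel":[0,0,4],"turn":0,"hand":0.3},
  ],
  force=20,
)

```text
t: 12.82
eef_pos: [0.5043, 0.0321, 0.2062]
tool_rot: [0.732, -0.682, 0.0, -0.0]
ft_force: [-4.5, -0.2, 10.9]
width: 0.0383
```

```bash
python3 - <<'E'
from h import *
print(go([0,0,0]))
im=cap("scene"); crop(im,220,160,320,260,6,"pics/s10.png")
E
```

```text
{'t': 12.82, 'pos': array([0.5043, 0.0321, 0.2062]), 'head': np.float64(-85.94), 'w': 0.0383, 'F': array([-4.5, -0.2, 10.9]), 'delta': array([ -3.7, 505.4, 205.9])}
```

View pics/s10.png

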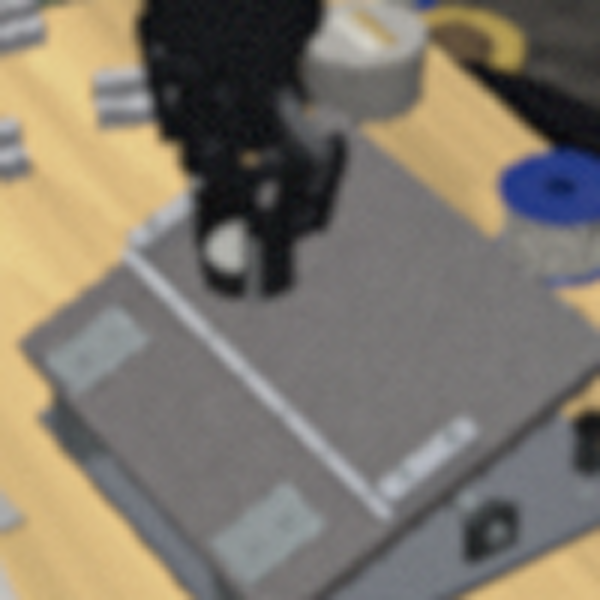

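Call:
step_arm(
  deltas=[
    {"travel":[0,0,0],"turn":0,"hand":0.5},
    {"travel":[0,0,0],"turn":0,"hand":0.55},
    {"travel":[0,0,0],"turn":0,"hand":0.58},
    {"travel":[0,0,-10],"turn":0,"hand":0.58},
    {"travel":[0,0,-30],"turn":0,"hand":0.58},
    {"travel":[0,0,-50],"turn":0,"hand":0.58},
  ],
)

```text
t: 13.62
eef_pos: [0.5043, 0.032, 0.2563]
tool_rot: [0.732, -0.682, 0.0, -0.0]
ft_force: [-0.7, -0.2, -0.0]
width: 0.0497
```

```bash
python3 - <<'E'
from h import *
print(go([0,0,0]))
im=cap("scene"); crop(im,220,160,320,260,6,"pics/s11.png")
E
```

```text
{'t': 13.62, 'pos': array([0.5043, 0.032 , 0.2563]), 'head': np.float64(-85.94), 'w': 0.0497, 'F': array([-0.7, -0.2, -0. ]), 'delta': array([ -3.7, 505.3, 256.2])}
```

View pics/s11.png

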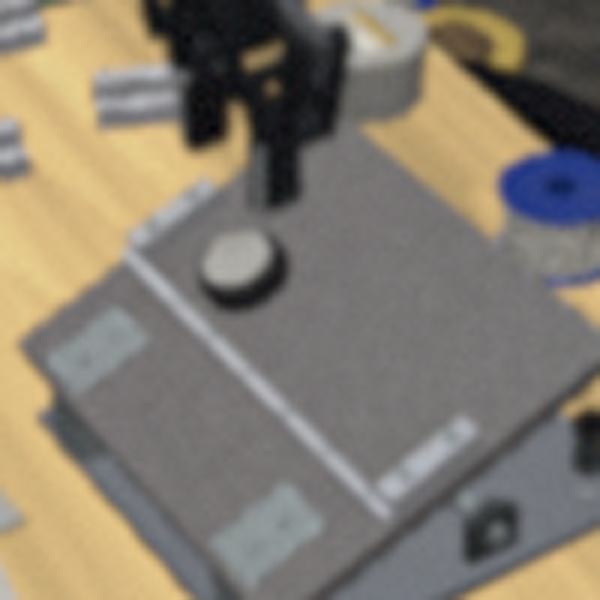

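```bash
cat >> h.py <<'E'
def onB(n,uv,w):
    c,d=ray(n,uv); N=-EX*np.sin(TILT)+EZ*np.cos(TILT); p0=B(0,0,w); s=((p0-c)@N)/(d@N); return invB(c+s*d)
def unc(p,s,x0,y0): return ((p[0]+.5)/s-.5+x0,(p[1]+.5)/s-.5+y0)
E
python3 - <<'E'
from h import *
for p,w in [((240,256),14.5),((132,254),5.5),((385,512),5.5),((392,484),12)]: print(onB("scene",unc(p,6,220,160),w))
E
```

```text
[ 31.6 -43.   14.5]
[-0.1  8.3  5.5]
[  -0.6 -194.1    5.5]
[   8.1 -190.6   12. ]
```

```bash
cat >> h.py <<'E'
def hvz():
    s=arm.observe(); d=s["eef_pos"]-RS
    Rm=R.from_quat(s["tool_rot"]).as_matrix()
    print("t %.2f h %.1f v %.1f z %.1f w %.1f head %.2f F %s"%(s["t"],d@EX*1e3,d@EY*1e3,s["eef_pos"][2]*1e3,s["width"]*1e3,np.degrees(np.arctan2(Rm[1,0],Rm[0,0])),np.round(s["ft_force"],1)))
E
python3 -c "
from h import *
hvz()"
```

```text
t 13.68 h 25.1 v -44.3 z 258.9 w 49.4 head -85.94 F [1.  0.2 2.8]
```

Call:
step_arm(
  deltas=[
    {"travel":[0,-20,0],"turn":0,"hand":0.2},
    {"travel":[0,-37,0],"turn":0,"hand":0},
    {"travel":[0,-37,0],"turn":0,"hand":0},
    {"travel":[0,-37,0],"turn":0,"hand":0},
    {"travel":[0,-37,20],"turn":0,"hand":0},
    {"travel":[0,-37,34],"turn":0,"hand":0},
    {"travel":[0,-37,34],"turn":0,"hand":0},
  ],
)

```text
t: 14.55
eef_pos: [0.5403, 0.0346, 0.2203]
tool_rot: [0.732, -0.682, -0.001, 0.001]
ft_force: [-0.8, -0.0, 0.8]
width: 0.0001
```

```bash
python3 -c "
from h import *
hvz()"
```

```text
t 14.55 h 59.8 v -44.3 z 220.3 w 0.1 head -85.94 F [-0.8 -0.   0.8]
```

Call:
step_arm(
  deltas=[
    {"travel":[0,4,1.2],"turn":0,"hand":0},
    {"travel":[0,8,2.6],"turn":0,"hand":0},
    {"travel":[0,11,3.8],"turn":0,"hand":0},
    {"travel":[0,13,4.5],"turn":0,"hand":0},
    {"travel":[0,13,4.5],"turn":0,"hand":0},
  ],
)

```text
t: 15.18
eef_pos: [0.528, 0.0337, 0.2168]
tool_rot: [0.732, -0.682, 0.0, -0.0]
ft_force: [0.3, -0.5, -0.7]
width: 0.0003
```

```bash
python3 -c "
from h import *
hvz()
im=cap('scene'); crop(im,220,160,320,260,6,'pics/s12.png')"
```

```text
t 15.18 h 47.5 v -44.3 z 216.8 w 0.3 head -85.94 F [ 0.3 -0.5 -0.7]
```

View pics/s12.png

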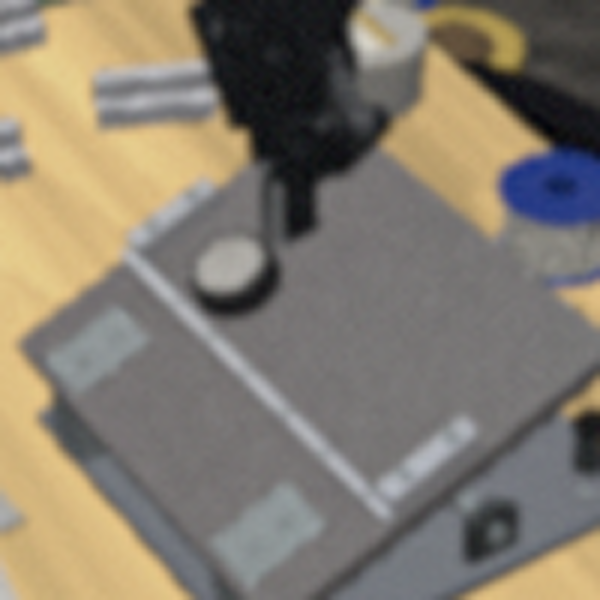

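Call:
step_arm(
  deltas=[
    {"travel":[0,1.5,0.6],"turn":0,"hand":0},
    {"travel":[0,3,1.2],"turn":0,"hand":0},
    {"travel":[0,3,1.2],"turn":0,"hand":0},
  ],
)

```text
t: 15.6
eef_pos: [0.525, 0.0335, 0.2154]
tool_rot: [0.732, -0.682, -0.0, 0.0]
ft_force: [-0.6, -0.3, -0.5]
width: 0.0
```

Call:
step_arm(
  deltas=[
    {"travel":[0,1.5,0.6],"turn":0,"hand":0},
    {"travel":[0,2,0.8],"turn":0,"hand":0},
    {"travel":[0,2,0.8],"turn":0,"hand":0},
  ],
)

```text
t: 15.98
eef_pos: [0.5236, 0.0334, 0.215]
tool_rot: [0.732, -0.682, 0.0, -0.0]
ft_force: [2.8, 0.2, 1.3]
width: -0.0002
```

Call:
step_arm(
  deltas=[
    {"travel":[0,-3,-20],"turn":0,"hand":0},
    {"travel":[10,0,-35],"turn":0,"hand":0},
    {"travel":[42,24,-35],"turn":0,"hand":0},
    {"travel":[42,26,-35],"turn":0,"hand":0},
    {"travel":[42,26,-10],"turn":0,"hand":0},
    {"travel":[42,26,6],"turn":0,"hand":0},
    {"travel":[42,26,6],"turn":0,"hand":0},
  ],
)

```text
t: 16.85
eef_pos: [0.4994, -0.0102, 0.2075]
tool_rot: [0.732, -0.682, -0.001, 0.001]
ft_force: [0.5, -0.2, 0.6]
width: -0.0001
```

```bash
sed -i 's/RS=np.array(\[.4775,.0745,.190\])/RS=np.array([.4760,.0744,.190])/' h.py; python3 -c "
from h import *
hvz()
im=cap('scene'); crop(im,220,160,320,260,6,'pics/s13.png')"
```

```text
t 16.85 h 17.3 v -86.0 z 207.5 w -0.1 head -85.94 F [ 0.5 -0.2  0.6]
```

View pics/s13.png

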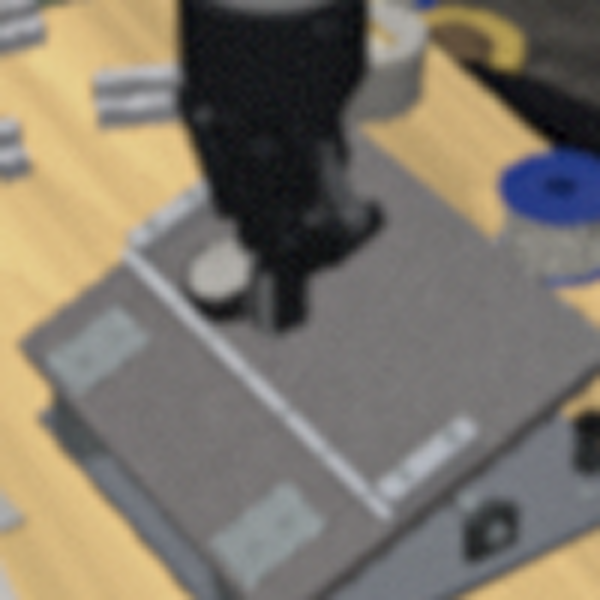

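Call:
step_arm(
  deltas=[
    {"travel":[0,0,3],"turn":0,"hand":0},
    {"travel":[-6,0,3],"turn":0,"hand":0},
    {"travel":[-12,0,3],"turn":0,"hand":0},
    {"travel":[-18,0,3],"turn":0,"hand":0},
    {"travel":[-24,0,3],"turn":0,"hand":0},
    {"travel":[-28,0,3],"turn":0,"hand":0},
    {"travel":[-28,0,3],"turn":0,"hand":0},
  ],
)

```text
t: 17.77
eef_pos: [0.4982, 0.0179, 0.2057]
tool_rot: [0.732, -0.681, -0.0, -0.0]
ft_force: [-0.7, 0.8, -0.2]
width: -0.0001
```

```bash
python3 -c "
from h import *
hvz()
im=cap('scene'); crop(im,220,160,320,260,6,'pics/s14.png')"
```

```text
t 17.77 h 18.1 v -57.9 z 205.7 w -0.1 head -85.92 F [-0.7  0.8 -0.2]
```

View pics/s14.png

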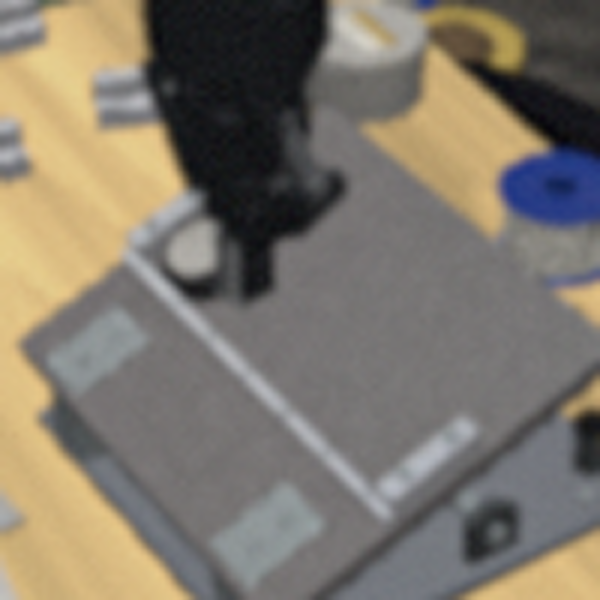

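Still a little short of the stop. I'll push slowly until I feel contact.

Call:
step_arm(
  deltas=[
    {"travel":[-2,0,0],"turn":0,"hand":0},
    {"travel":[-4,0,0],"turn":0,"hand":0},
    {"travel":[-4,0,0],"turn":0,"hand":0},
  ],
)

```text
t: 18.2
eef_pos: [0.4979, 0.0216, 0.2056]
tool_rot: [0.732, -0.682, -0.0, 0.0]
ft_force: [-0.5, 0.1, 0.6]
width: -0.0002
```

Call:
step_arm(
  deltas=[
    {"travel":[-2,0,0],"turn":0,"hand":0},
    {"travel":[-2,0,0],"turn":0,"hand":0},
  ],
)

```text
t: 18.45
eef_pos: [0.4978, 0.0236, 0.2057]
tool_rot: [0.732, -0.682, -0.0, -0.0]
ft_force: [0.5, -0.9, 0.4]
width: 0.0002
```

```bash
python3 -c "
from h import *
hvz()"
```

```text
t 18.45 h 18.1 v -52.2 z 205.7 w 0.2 head -85.94 F [ 0.5 -0.9  0.4]
```

Call:
step_arm(
  deltas=[
    {"travel":[-2,0,0],"turn":0,"hand":0},
    {"travel":[-2,0,0],"turn":0,"hand":0},
  ],
)

```text
t: 18.7
eef_pos: [0.4978, 0.025, 0.2058]
tool_rot: [0.732, -0.682, 0.001, 0.0]
ft_force: [0.1, -4.8, 0.6]
width: 0.0004
```

Call:
step_arm(
  deltas=[
    {"travel":[-2,0,0],"turn":0,"hand":0},
    {"travel":[-2,0,0],"turn":0,"hand":0},
  ],
)

```text
t: 18.95
eef_pos: [0.4979, 0.0257, 0.206]
tool_rot: [0.732, -0.681, 0.002, 0.001]
ft_force: [0.8, -12.2, 2.7]
width: 0.0002
```

```bash
python3 -c "
from h import *
hvz()
im=cap('scene'); crop(im,220,160,320,260,6,'pics/s15.png')"
```

```text
t 18.95 h 18.4 v -50.1 z 206.0 w 0.2 head -85.89 F [  0.8 -12.2   2.7]
```

View pics/s15.png

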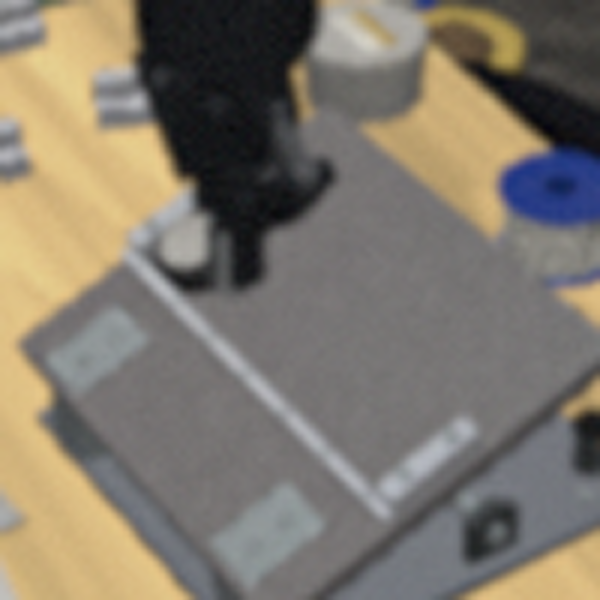

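Contact is firm, about 12 N against the stop. I'll back off and go for capsule C.

Call:
step_arm(
  deltas=[
    {"travel":[6,0,0],"turn":0,"hand":0},
    {"travel":[10,0,-30],"turn":0,"hand":0.3},
    {"travel":[30,0,-75],"turn":0,"hand":0.7},
    {"travel":[75,15,-90],"turn":0,"hand":0.7},
    {"travel":[125,30,-90],"turn":0,"hand":0.7},
    {"travel":[175,40,-90],"turn":0,"hand":0.7},
    {"travel":[220,50,-80],"turn":0,"hand":0.7},
    {"travel":[260,55,-60],"turn":0,"hand":0.7},
  ],
)

```text
t: 20.0
eef_pos: [0.4611, -0.2373, 0.2661]
tool_rot: [0.731, -0.682, 0.001, -0.001]
ft_force: [-0.1, -0.2, 0.3]
width: 0.0597
```

```bash
python3 -c "
from h import *
im=cap('scene'); cv2.imwrite('pics/scene16.png',im); crop(im,220,150,380,350,3,'pics/s16.png')
im=cap('top'); crop(im,230,170,450,290,3.6,'pics/t16.png'); print(caps(im))
print(go([.419,-.2505,.13],-86))
"
```

```text
[(array([425.85714286, 196.12244898]), np.int32(98)), (array([382.97894737, 260.86315789]), np.int32(95))]
{'t': 20.1, 'pos': array([ 0.4597, -0.2381,  0.2637]), 'head': np.float64(-86.11), 'w': 0.0597, 'F': array([-0.4,  0.5, -0.2]), 'delta': array([  9.8,  41.2, 133.8]), 'turn': np.float64(-0.11)}
```

View pics/s16.png

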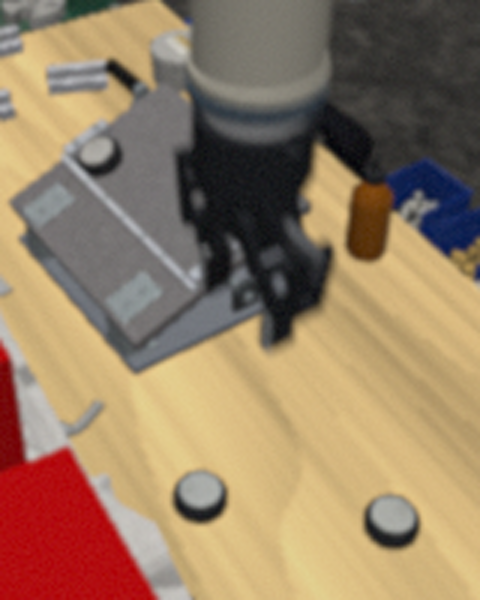

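View pics/t16.png

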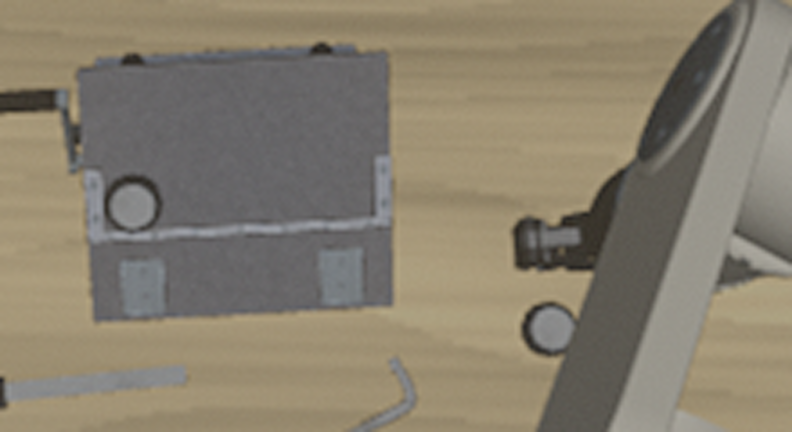

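Capsule 1 sits in the corner, at t16 (133,203). C and B are where they were.

Call:
step_arm(
  deltas=[
    {"travel":[0,20,20],"turn":0,"hand":0.7},
    {"travel":[0,40,50],"turn":0,"hand":0.7},
    {"travel":[0,40,80],"turn":0,"hand":0.7},
    {"travel":[0,40,80],"turn":0,"hand":0.7},
    {"travel":[0,40,80],"turn":0,"hand":0.7},
  ],
)

```text
t: 20.72
eef_pos: [0.422, -0.2385, 0.1868]
tool_rot: [0.732, -0.682, 0.0, -0.0]
ft_force: [-0.4, 0.6, 0.5]
width: 0.0599
```

```bash
python3 -c "
from h import *
print(go([.419,-.2505,.119],-86))
"
```

```text
{'t': 20.73, 'pos': array([ 0.422 , -0.2385,  0.1868]), 'head': np.float64(-85.93), 'w': 0.0599, 'F': array([-0.4,  0.6,  0.5]), 'delta': array([11.8,  4. , 67.8]), 'turn': np.float64(0.07)}
```

Call:
step_arm(
  deltas=[
    {"travel":[11.8,4,0],"turn":0,"hand":0.7},
    {"travel":[11.8,4,25],"turn":0,"hand":0.7},
    {"travel":[11.8,4,50],"turn":0,"hand":0.7},
    {"travel":[11.8,4,64],"turn":0,"hand":0.7},
    {"travel":[11.8,4,67.5],"turn":0,"hand":0.7},
    {"travel":[11.8,4,67.5],"turn":0,"hand":0.6},
    {"travel":[11.8,4,67.5],"turn":0,"hand":0.3},
    {"travel":[11.8,4,67.5],"turn":0,"hand":0.3},
  ],
  force=40,
)

```text
t: 21.72
eef_pos: [0.4186, -0.251, 0.1192]
tool_rot: [0.732, -0.682, 0.001, -0.0]
ft_force: [-1.3, -0.3, 6.0]
width: 0.0385
```

Call:
step_arm(
  deltas=[
    {"travel":[0,0,0],"turn":0,"hand":0.3},
    {"travel":[0,0,0],"turn":0,"hand":0.3},
  ],
)

```text
t: 21.98
eef_pos: [0.4186, -0.251, 0.1192]
tool_rot: [0.732, -0.682, 0.001, -0.0]
ft_force: [-0.9, 1.3, 6.6]
width: 0.0384
```

```bash
python3 -c "
from h import *
P=RS+EX*.025-EY*.085; P[2]=.30; print(go(P,-85.9))
im=cap('scene'); crop(im,250,250,350,350,5,'pics/s17.png')
"
```

```text
{'t': 21.98, 'pos': array([ 0.4186, -0.251 ,  0.1192]), 'head': np.float64(-85.94), 'w': 0.0384, 'F': array([-0.9,  1.3,  6.6]), 'delta': array([-235.3, -105.6, -180.9]), 'turn': np.float64(-0.04)}
```

View pics/s17.png

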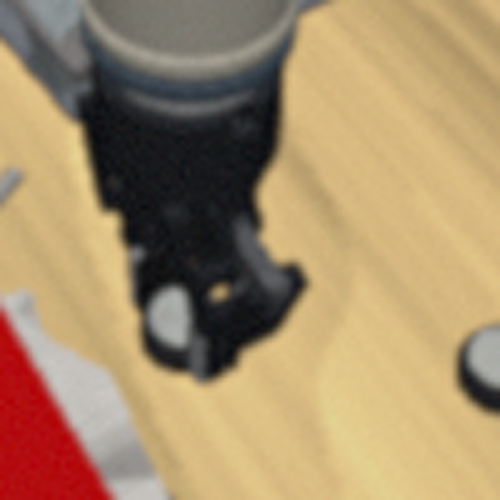

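Call:
step_arm(
  deltas=[
    {"travel":[0,0,-30],"turn":0,"hand":0.3},
    {"travel":[0,0,-75],"turn":0,"hand":0.3},
    {"travel":[-10,-5,-120],"turn":0,"hand":0.3},
    {"travel":[-50,-25,-160],"turn":0,"hand":0.3},
    {"travel":[-100,-45,-170],"turn":0,"hand":0.3},
    {"travel":[-150,-67,-170],"turn":0,"hand":0.3},
    {"travel":[-200,-90,-170],"turn":0,"hand":0.3},
    {"travel":[-235,-105.5,-170],"turn":0,"hand":0.3},
  ],
  force=40,
)

```text
t: 23.02
eef_pos: [0.5072, -0.0065, 0.2889]
tool_rot: [0.732, -0.681, 0.0, -0.001]
ft_force: [-0.0, -2.0, 1.4]
width: 0.0382
```

Call:
step_arm(
  deltas=[
    {"travel":[0,0,20],"turn":0,"hand":0.3},
    {"travel":[0,0,50],"turn":0,"hand":0.3},
    {"travel":[0,0,65],"turn":0,"hand":0.3},
    {"travel":[0,0,72],"turn":0,"hand":0.3},
    {"travel":[0,0,72],"turn":0,"hand":0.3},
  ],
)

```text
t: 23.65
eef_pos: [0.5067, -0.0089, 0.2164]
tool_rot: [0.732, -0.682, 0.0, -0.0]
ft_force: [0.3, -0.2, -0.8]
width: 0.0383
```

```bash
python3 -c "
from h import *
hvz()
im=cap('scene'); crop(im,220,160,320,260,6,'pics/s18.png')
"
```

```text
t 23.65 h 24.7 v -85.3 z 216.4 w 38.3 head -85.96 F [ 0.3 -0.2 -0.8]
```

View pics/s18.png

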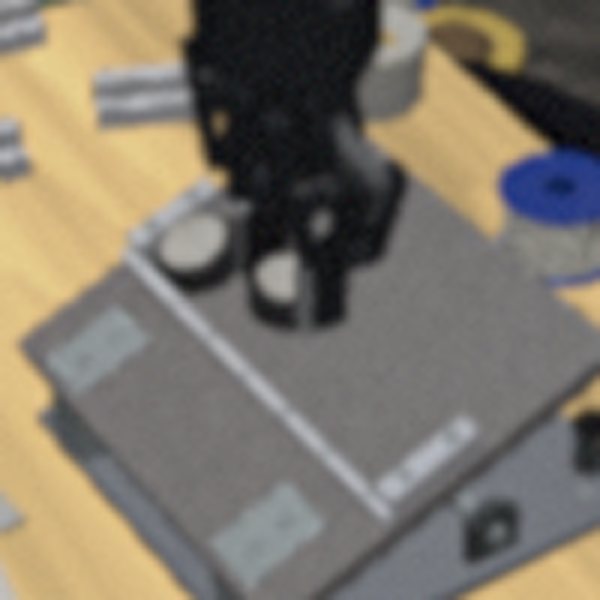

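Call:
step_arm(
  deltas=[
    {"travel":[0,0,4],"turn":0,"hand":0.3},
    {"travel":[0,0,7],"turn":0,"hand":0.3},
    {"travel":[0,0,10],"turn":0,"hand":0.3},
    {"travel":[0,0,10.5],"turn":0,"hand":0.3},
    {"travel":[0,0,10.5],"turn":0,"hand":0.3},
  ],
  force=20,
)

```text
t: 24.32
eef_pos: [0.5068, -0.0088, 0.2068]
tool_rot: [0.732, -0.682, 0.0, -0.0]
ft_force: [-4.6, 0.5, 11.4]
width: 0.0383
```

Call:
step_arm(
  deltas=[
    {"travel":[0,0,0],"turn":0,"hand":0.5},
    {"travel":[0,0,0],"turn":0,"hand":0.55},
    {"travel":[0,0,0],"turn":0,"hand":0.57},
    {"travel":[0,0,-10],"turn":0,"hand":0.57},
    {"travel":[0,0,-30],"turn":0,"hand":0.57},
    {"travel":[0,0,-50],"turn":0,"hand":0.57},
    {"travel":[0,-25,-50],"turn":0,"hand":0.2},
    {"travel":[0,-40,-50],"turn":0,"hand":0},
  ],
)

```text
t: 25.32
eef_pos: [0.5476, -0.0059, 0.2565]
tool_rot: [0.732, -0.682, 0.001, -0.0]
ft_force: [-1.0, -0.1, -0.3]
width: 0.0132
```

```bash
python3 -c "
from h import *
hvz()
im=cap('scene'); crop(im,220,160,320,260,6,'pics/s19.png')
"
```

```text
t 25.32 h 65.7 v -85.2 z 256.5 w 13.2 head -85.94 F [-1.  -0.1 -0.3]
```

View pics/s19.png

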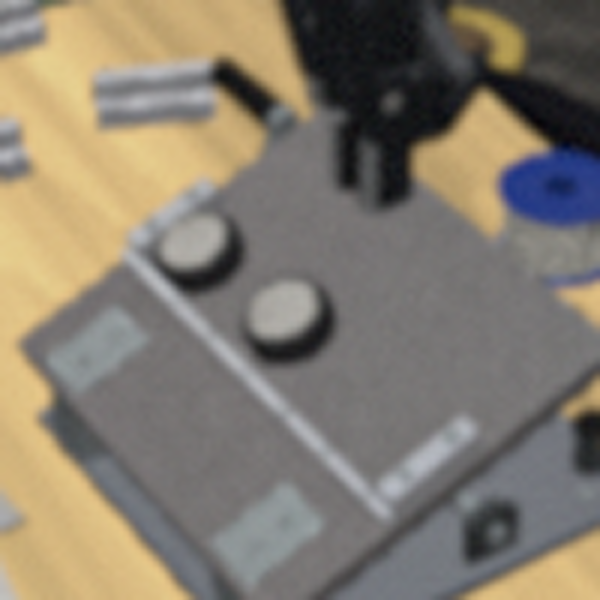

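Call:
step_arm(
  deltas=[
    {"travel":[0,3.5,10],"turn":0,"hand":0},
    {"travel":[0,3.5,25],"turn":0,"hand":0},
    {"travel":[0,3.5,34],"turn":0,"hand":0},
    {"travel":[0,6,35],"turn":0,"hand":0},
    {"travel":[0,10,37],"turn":0,"hand":0},
    {"travel":[0,14,38.5],"turn":0,"hand":0},
    {"travel":[0,18,40],"turn":0,"hand":0},
    {"travel":[0,20,41],"turn":0,"hand":0},
  ],
)

```text
t: 26.38
eef_pos: [0.5266, -0.0073, 0.2149]
tool_rot: [0.732, -0.682, 0.0, -0.0]
ft_force: [2.0, 0.6, 2.9]
width: -0.0002
```

Call:
step_arm(
  deltas=[
    {"travel":[0,1,0.3],"turn":0,"hand":0},
    {"travel":[0,1,0.3],"turn":0,"hand":0},
  ],
)

```text
t: 26.62
eef_pos: [0.5265, -0.0074, 0.215]
tool_rot: [0.732, -0.682, 0.001, -0.001]
ft_force: [2.8, 0.2, 2.3]
width: 0.0002
```

```bash
python3 -c "
from h import *
hvz()
"
```

```text
t 26.62 h 44.5 v -85.2 z 215.0 w 0.2 head -85.94 F [2.8 0.2 2.3]
```

Call:
step_arm(
  deltas=[
    {"travel":[0,-3,-20],"turn":0,"hand":0},
    {"travel":[10,0,-35],"turn":0,"hand":0},
    {"travel":[43,24,-35],"turn":0,"hand":0},
    {"travel":[43,26,-35],"turn":0,"hand":0},
    {"travel":[43,26,-10],"turn":0,"hand":0},
    {"travel":[43,26,9],"turn":0,"hand":0},
    {"travel":[43,26,9],"turn":0,"hand":0},
  ],
)

```text
t: 27.5
eef_pos: [0.5016, -0.0519, 0.2042]
tool_rot: [0.732, -0.682, -0.001, 0.001]
ft_force: [1.0, -0.4, -0.1]
width: -0.0002
```

```bash
python3 -c "
from h import *
hvz()
"
```

```text
t 27.50 h 16.5 v -127.8 z 204.2 w -0.2 head -85.95 F [ 1.  -0.4 -0.1]
```

Call:
step_arm(
  deltas=[
    {"travel":[-6,0,0],"turn":0,"hand":0},
    {"travel":[-12,0,0],"turn":0,"hand":0},
    {"travel":[-18,0,0],"turn":0,"hand":0},
    {"travel":[-24,0,0],"turn":0,"hand":0},
    {"travel":[-30,0,0],"turn":0,"hand":0},
    {"travel":[-34,0,0],"turn":0,"hand":0},
    {"travel":[-34,0,0],"turn":0,"hand":0},
  ],
)

```text
t: 28.38
eef_pos: [0.5003, -0.018, 0.2055]
tool_rot: [0.732, -0.682, 0.0, -0.0]
ft_force: [0.2, -1.0, 1.7]
width: 0.0
```

Call:
step_arm(
  deltas=[
    {"travel":[-2,0,0],"turn":0,"hand":0},
    {"travel":[-3.5,0,0],"turn":0,"hand":0},
    {"travel":[-3.5,0,0],"turn":0,"hand":0},
  ],
)

```text
t: 28.75
eef_pos: [0.5, -0.015, 0.2053]
tool_rot: [0.732, -0.682, 0.0, 0.0]
ft_force: [0.1, -3.7, 3.1]
width: -0.0003
```

```bash
python3 -c "
from h import *
hvz()
im=cap('scene'); crop(im,220,160,320,260,6,'pics/s20.png')
"
```

```text
t 28.75 h 17.6 v -90.9 z 205.3 w -0.3 head -85.94 F [ 0.1 -3.7  3.1]
```

View pics/s20.png

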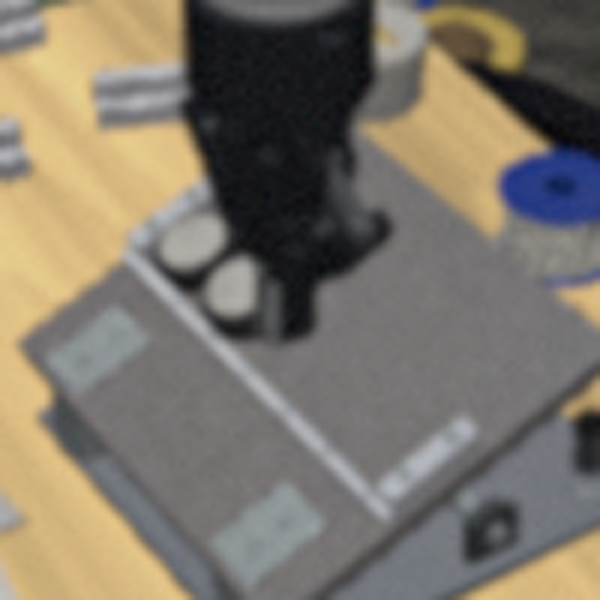

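Call:
step_arm(
  deltas=[
    {"travel":[-1.5,0,0],"turn":0,"hand":0},
    {"travel":[-1.5,0,0],"turn":0,"hand":0},
  ],
)

```text
t: 29.05
eef_pos: [0.5001, -0.0143, 0.2055]
tool_rot: [0.732, -0.681, 0.001, 0.001]
ft_force: [0.6, -9.9, 2.7]
width: -0.0002
```

Call:
step_arm(
  deltas=[
    {"travel":[6,0,0],"turn":0,"hand":0},
    {"travel":[10,0,-30],"turn":0,"hand":0.3},
    {"travel":[30,0,-75],"turn":0,"hand":0.7},
    {"travel":[75,0,-90],"turn":0,"hand":0.7},
    {"travel":[125,0,-90],"turn":0,"hand":0.7},
    {"travel":[175,0,-90],"turn":0,"hand":0.7},
    {"travel":[225,0,-80],"turn":0,"hand":0.7},
    {"travel":[260,0,-60],"turn":0,"hand":0.7},
  ],
)

```text
t: 30.05
eef_pos: [0.5185, -0.2745, 0.2653]
tool_rot: [0.731, -0.682, 0.0, -0.001]
ft_force: [0.3, 0.1, -0.8]
width: 0.0596
```

Call:
step_arm(
  deltas=[
    {"travel":[30,-10,20],"turn":0,"hand":0.7},
    {"travel":[50,-10,50],"turn":0,"hand":0.7},
    {"travel":[50,-10,60],"turn":0,"hand":0.7},
    {"travel":[50,-10,60],"turn":0,"hand":0.7},
  ],
)

```text
t: 30.55
eef_pos: [0.5312, -0.3208, 0.2046]
tool_rot: [0.732, -0.682, -0.001, -0.0]
ft_force: [0.7, -0.9, 0.7]
width: 0.0594
```

```bash
python3 -c "
from h import *
hvz()
print(go([.5261,-.3364,.119],-86))
im=cap('scene'); cv2.imwrite('pics/scene21.png',im); crop(im,220,150,380,350,3,'pics/s21.png')
im=cap('top');crop(im,230,170,450,290,3.6,'pics/t21.png')
"
```

```text
t 30.55 h 26.9 v -398.1 z 204.6 w 59.4 head -85.96 F [ 0.7 -0.9  0.7]
{'t': 30.55, 'pos': array([ 0.5312, -0.3208,  0.2046]), 'head': np.float64(-85.96), 'w': 0.0594, 'F': array([ 0.7, -0.9,  0.7]), 'delta': array([15.4,  6.1, 85.6]), 'turn': np.float64(0.04)}
```

View pics/s21.png

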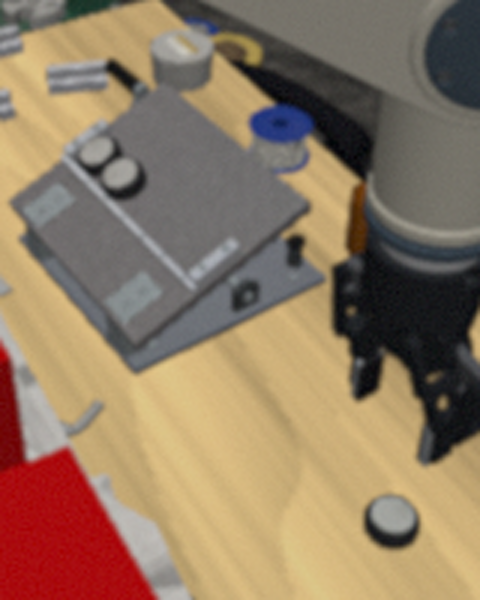

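View pics/t21.png

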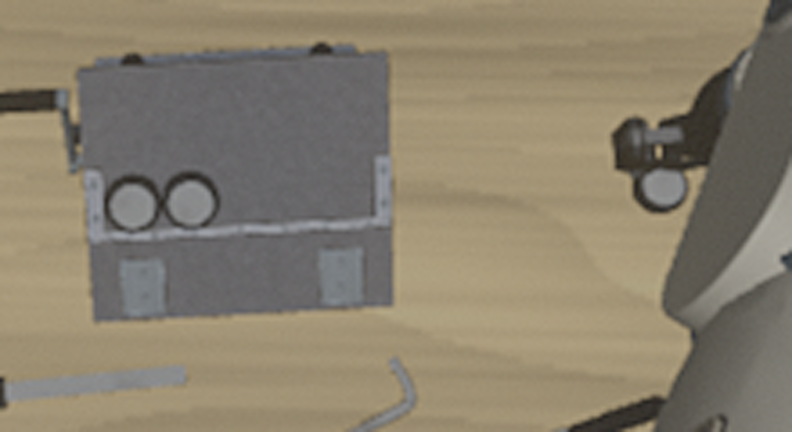

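The two capsules lie side by side at t21 (133,203) and (190,200). Capsule B hasn't moved, at (660,187). Picking it.

Call:
step_arm(
  deltas=[
    {"travel":[15.4,6,0],"turn":0,"hand":0.7},
    {"travel":[15.4,6,30],"turn":0,"hand":0.7},
    {"travel":[15.4,6,62],"turn":0,"hand":0.7},
    {"travel":[15.4,6,80],"turn":0,"hand":0.7},
    {"travel":[15.4,6,85],"turn":0,"hand":0.7},
    {"travel":[15.4,6,85],"turn":0,"hand":0.6},
    {"travel":[15.4,6,85],"turn":0,"hand":0.3},
    {"travel":[15.4,6,85],"turn":0,"hand":0.3},
  ],
  force=40,
)

```text
t: 31.65
eef_pos: [0.5277, -0.3381, 0.1218]
tool_rot: [0.732, -0.682, 0.001, -0.0]
ft_force: [0.0, -1.1, 6.3]
width: 0.0383
```

Call:
step_arm(
  deltas=[
    {"travel":[0,0,0],"turn":0,"hand":0.3},
    {"travel":[0,0,0],"turn":0,"hand":0.3},
  ],
)

```text
t: 31.9
eef_pos: [0.5277, -0.3381, 0.1219]
tool_rot: [0.732, -0.682, 0.001, -0.0]
ft_force: [-1.1, 0.2, 5.9]
width: 0.038
```

```bash
python3 -c "
from h import *
P=RS+EX*.025-EY*.125; P[2]=.29; print(go(P,-85.9))
im=cap('scene'); crop(im,290,250,410,370,5,'pics/s22.png')
"
```

```text
{'t': 31.9, 'pos': array([ 0.5277, -0.3381,  0.1219]), 'head': np.float64(-85.94), 'w': 0.038, 'F': array([-1.1,  0.2,  5.9]), 'delta': array([-289.8,   -3. , -168.6]), 'turn': np.float64(-0.04)}
```

View pics/s22.png

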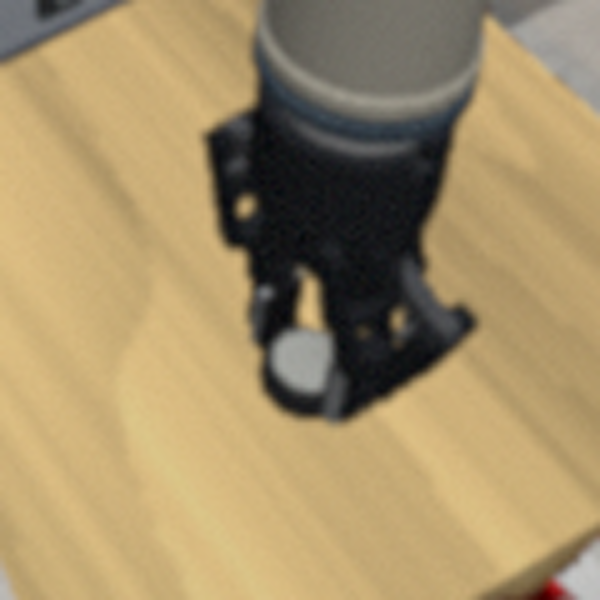

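Call:
step_arm(
  deltas=[
    {"travel":[0,0,-30],"turn":0,"hand":0.3},
    {"travel":[0,0,-75],"turn":0,"hand":0.3},
    {"travel":[-20,0,-120],"turn":0,"hand":0.3},
    {"travel":[-70,-1,-160],"turn":0,"hand":0.3},
    {"travel":[-125,-1,-165],"turn":0,"hand":0.3},
    {"travel":[-180,-2,-165],"turn":0,"hand":0.3},
    {"travel":[-235,-3,-165],"turn":0,"hand":0.3},
    {"travel":[-289.5,-3,-165],"turn":0,"hand":0.3},
  ],
  force=40,
)

```text
t: 32.95
eef_pos: [0.5092, -0.0468, 0.286]
tool_rot: [0.732, -0.682, 0.0, -0.0]
ft_force: [0.8, 0.6, 1.1]
width: 0.0378
```

Call:
step_arm(
  deltas=[
    {"travel":[0,0,20],"turn":0,"hand":0.3},
    {"travel":[0,0,45],"turn":0,"hand":0.3},
    {"travel":[0,0,60],"turn":0,"hand":0.3},
    {"travel":[0,0,67],"turn":0,"hand":0.3},
    {"travel":[0,0,67],"turn":0,"hand":0.3},
  ],
)

```text
t: 33.58
eef_pos: [0.5095, -0.0487, 0.2184]
tool_rot: [0.732, -0.682, -0.0, 0.0]
ft_force: [0.2, -0.3, -0.8]
width: 0.0381
```

```bash
python3 -c "
from h import *
hvz()
im=cap('scene'); crop(im,220,160,320,260,6,'pics/s23.png')
"
```

```text
t 33.58 h 24.6 v -125.2 z 218.4 w 38.1 head -85.97 F [ 0.2 -0.3 -0.8]
```

View pics/s23.png

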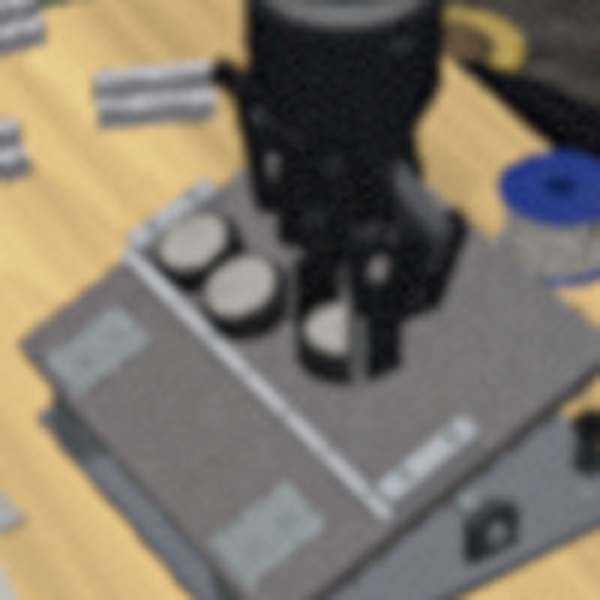

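Call:
step_arm(
  deltas=[
    {"travel":[0,0,4],"turn":0,"hand":0.3},
    {"travel":[0,0,7],"turn":0,"hand":0.3},
    {"travel":[0,0,9.5],"turn":0,"hand":0.3},
    {"travel":[0,0,10],"turn":0,"hand":0.3},
    {"travel":[0,0,10],"turn":0,"hand":0.3},
  ],
  force=20,
)

```text
t: 34.25
eef_pos: [0.5094, -0.0487, 0.2093]
tool_rot: [0.732, -0.682, 0.0, -0.0]
ft_force: [-4.2, -1.2, 10.7]
width: 0.0378
```

Call:
step_arm(
  deltas=[
    {"travel":[0,0,0],"turn":0,"hand":0.5},
    {"travel":[0,0,0],"turn":0,"hand":0.55},
    {"travel":[0,0,0],"turn":0,"hand":0.57},
    {"travel":[0,0,-10],"turn":0,"hand":0.57},
    {"travel":[0,0,-30],"turn":0,"hand":0.57},
    {"travel":[0,0,-50],"turn":0,"hand":0.57},
    {"travel":[0,-25,-50],"turn":0,"hand":0.2},
    {"travel":[0,-40,-50],"turn":0,"hand":0},
  ],
)

```text
t: 35.25
eef_pos: [0.5504, -0.0457, 0.2592]
tool_rot: [0.732, -0.682, 0.001, -0.0]
ft_force: [-0.8, -0.2, 0.5]
width: 0.013
```

```bash
python3 -c "
from h import *
hvz()
im=cap('scene'); crop(im,220,160,320,260,6,'pics/s24.png')
"
```

```text
t 35.25 h 65.7 v -125.1 z 259.2 w 13.0 head -85.94 F [-0.8 -0.2  0.5]
```

View pics/s24.png

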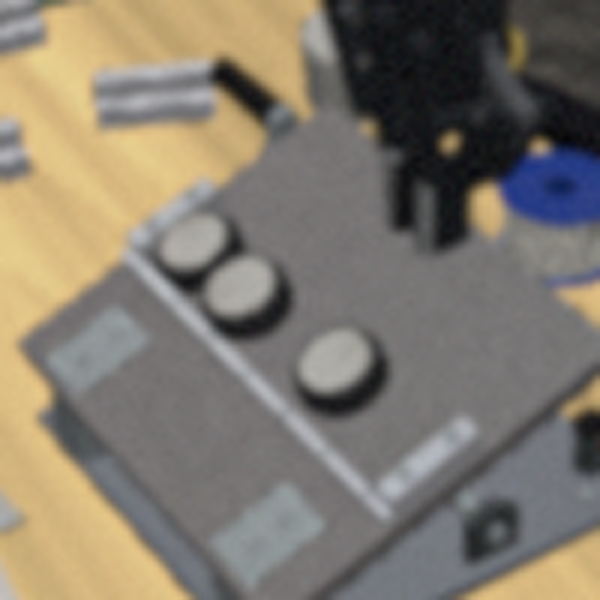

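Flat on the face. Same downslope push as before; z is 2.7 mm higher this time.

Call:
step_arm(
  deltas=[
    {"travel":[0,3.5,10],"turn":0,"hand":0},
    {"travel":[0,3.5,25],"turn":0,"hand":0},
    {"travel":[0,3.5,36.5],"turn":0,"hand":0},
    {"travel":[0,6,37.5],"turn":0,"hand":0},
    {"travel":[0,10,39.5],"turn":0,"hand":0},
    {"travel":[0,14,41],"turn":0,"hand":0},
    {"travel":[0,18,42.5],"turn":0,"hand":0},
    {"travel":[0,20,43.5],"turn":0,"hand":0},
  ],
)

```text
t: 36.3
eef_pos: [0.5295, -0.0471, 0.2152]
tool_rot: [0.732, -0.682, 0.0, -0.0]
ft_force: [2.5, -0.1, 3.2]
width: -0.0002
```

Call:
step_arm(
  deltas=[
    {"travel":[0,1,0.3],"turn":0,"hand":0},
    {"travel":[0,1,0.3],"turn":0,"hand":0},
  ],
)

```text
t: 36.55
eef_pos: [0.5293, -0.0472, 0.2152]
tool_rot: [0.732, -0.682, 0.001, -0.001]
ft_force: [2.8, 0.5, 3.4]
width: -0.0001
```

```bash
python3 -c "
from h import *
hvz()
"
```

```text
t 36.55 h 44.5 v -125.1 z 215.2 w -0.1 head -85.95 F [2.8 0.5 3.4]
```

Call:
step_arm(
  deltas=[
    {"travel":[0,-3,-20],"turn":0,"hand":0},
    {"travel":[10,0,-35],"turn":0,"hand":0},
    {"travel":[41,24,-35],"turn":0,"hand":0},
    {"travel":[41,26,-35],"turn":0,"hand":0},
    {"travel":[41,26,-10],"turn":0,"hand":0},
    {"travel":[41,26,9],"turn":0,"hand":0},
    {"travel":[41,26,9],"turn":0,"hand":0},
  ],
)

```text
t: 37.42
eef_pos: [0.5043, -0.0896, 0.2044]
tool_rot: [0.732, -0.682, -0.001, 0.001]
ft_force: [0.4, 0.1, -0.0]
width: 0.0001
```

Call:
step_arm(
  deltas=[
    {"travel":[-6,0,0],"turn":0,"hand":0},
    {"travel":[-12,0,0],"turn":0,"hand":0},
    {"travel":[-18,0,0],"turn":0,"hand":0},
    {"travel":[-24,0,0],"turn":0,"hand":0},
    {"travel":[-29,0,0],"turn":0,"hand":0},
    {"travel":[-32,0,0],"turn":0,"hand":0},
    {"travel":[-32,0,0],"turn":0,"hand":0},
  ],
)

```text
t: 38.3
eef_pos: [0.5032, -0.0579, 0.2057]
tool_rot: [0.732, -0.682, 0.0, -0.0]
ft_force: [0.8, -1.4, 2.3]
width: -0.0003
```

```bash
python3 -c "
from h import *
hvz()
"
```

```text
t 38.30 h 17.7 v -133.9 z 205.7 w -0.3 head -85.93 F [ 0.8 -1.4  2.3]
```

Call:
step_arm(
  deltas=[
    {"travel":[-2,0,0],"turn":0,"hand":0},
    {"travel":[-3.5,0,0],"turn":0,"hand":0},
    {"travel":[-3.5,0,0],"turn":0,"hand":0},
  ],
)

```text
t: 38.67
eef_pos: [0.5028, -0.0547, 0.2056]
tool_rot: [0.732, -0.682, 0.0, 0.0]
ft_force: [0.5, -3.5, 2.9]
width: -0.0003
```

Call:
step_arm(
  deltas=[
    {"travel":[-1.5,0,0],"turn":0,"hand":0},
    {"travel":[-1.5,0,0],"turn":0,"hand":0},
  ],
)

```text
t: 38.92
eef_pos: [0.503, -0.054, 0.2057]
tool_rot: [0.732, -0.681, 0.001, 0.001]
ft_force: [0.4, -8.7, 2.3]
width: -0.0003
```

```bash
python3 -c "
from h import *
hvz()
im=cap('scene'); crop(im,220,160,320,260,6,'pics/s25.png')
"
```

```text
t 38.92 h 17.7 v -130.0 z 205.7 w -0.3 head -85.92 F [ 0.4 -8.7  2.3]
```

View pics/s25.png

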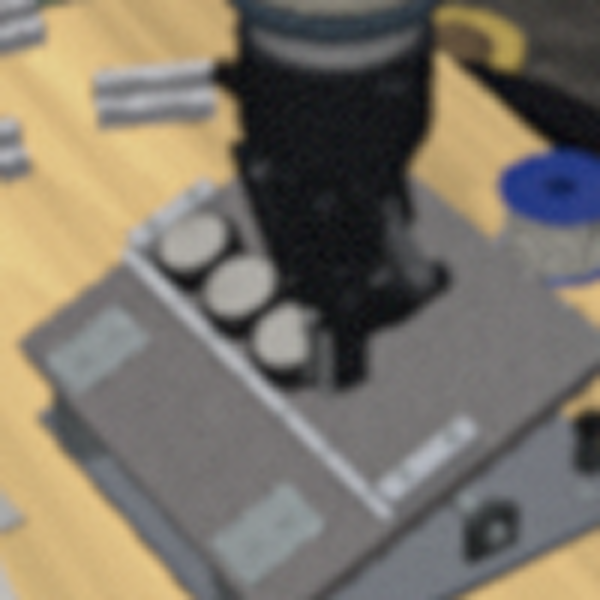

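The row is packed. I'll use the fingers to probe the far end stop, so the gap is measured in arm coordinates.

Call:
step_arm(
  deltas=[
    {"travel":[8,0,0],"turn":0,"hand":0},
    {"travel":[18,0,0],"turn":0,"hand":0},
    {"travel":[28,0,0],"turn":0,"hand":0},
    {"travel":[36,0,0],"turn":0,"hand":0},
    {"travel":[41,0,0],"turn":0,"hand":0},
    {"travel":[43,0,0],"turn":0,"hand":0},
    {"travel":[43,0,0],"turn":0,"hand":0},
  ],
)

```text
t: 39.85
eef_pos: [0.5057, -0.0959, 0.2056]
tool_rot: [0.732, -0.682, -0.0, -0.0]
ft_force: [-0.5, 0.5, 0.7]
width: 0.0001
```

```bash
python3 -c "
from h import *
hvz()
im=cap('scene'); crop(im,220,160,320,260,6,'pics/s26.png')
"
```

```text
t 39.85 h 17.5 v -172.0 z 205.6 w 0.1 head -85.96 F [-0.5  0.5  0.7]
```

View pics/s26.png

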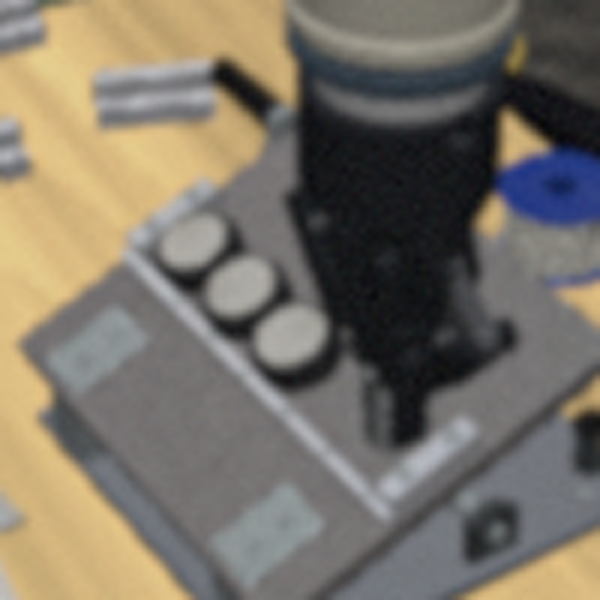

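Call:
step_arm(
  deltas=[
    {"travel":[1.5,0,0],"turn":0,"hand":0},
    {"travel":[3,0,0],"turn":0,"hand":0},
    {"travel":[3,0,0],"turn":0,"hand":0},
  ],
)

```text
t: 40.28
eef_pos: [0.506, -0.0987, 0.2056]
tool_rot: [0.732, -0.682, -0.0, -0.0]
ft_force: [0.3, 1.3, -0.2]
width: -0.0002
```

Call:
step_arm(
  deltas=[
    {"travel":[1,0,0],"turn":0,"hand":0},
    {"travel":[2,0,0],"turn":0,"hand":0},
    {"travel":[2,0,0],"turn":0,"hand":0},
  ],
)

```text
t: 40.65
eef_pos: [0.5059, -0.0995, 0.2055]
tool_rot: [0.732, -0.682, -0.001, -0.001]
ft_force: [-0.1, 8.9, 1.5]
width: 0.0003
```

```bash
python3 -c "
from h import *
hvz()
"
```

```text
t 40.65 h 17.5 v -175.6 z 205.5 w 0.3 head -85.97 F [-0.1  8.9  1.5]
```

The gap is centred at v = -152.8, and its span agrees with about 67 mm. That calls for the 64 mm piece. I'll raise the arm, swing left and measure the pieces.

Call:
step_arm(
  deltas=[
    {"travel":[-8,0,0],"turn":0,"hand":0},
    {"travel":[-10,0,-35],"turn":-5,"hand":0.1},
    {"travel":[-12,0,-80],"turn":-14,"hand":0.3},
    {"travel":[-60,10,-105],"turn":-24,"hand":0.5},
    {"travel":[-110,20,-105],"turn":-34,"hand":0.5},
    {"travel":[-160,30,-105],"turn":-44,"hand":0.5},
    {"travel":[-210,40,-105],"turn":-54,"hand":0.5},
    {"travel":[-260,50,-105],"turn":-64,"hand":0.5},
  ],
)

```text
t: 41.65
eef_pos: [0.4373, 0.1563, 0.3108]
tool_rot: [0.982, -0.188, 0.001, 0.0]
ft_force: [0.7, -0.2, -0.9]
width: 0.0427
```

Call:
step_arm(
  deltas=[
    {"travel":[0,0,0],"turn":-10,"hand":0.5},
    {"travel":[0,0,0],"turn":-20,"hand":0.5},
    {"travel":[0,0,0],"turn":-30,"hand":0.5},
    {"travel":[0,0,0],"turn":-40,"hand":0.5},
    {"travel":[0,0,0],"turn":-50,"hand":0.5},
    {"travel":[0,0,0],"turn":-60,"hand":0.5},
    {"travel":[0,0,0],"turn":-70,"hand":0.5},
    {"travel":[0,0,0],"turn":-80,"hand":0.5},
  ],
)

```text
t: 42.65
eef_pos: [0.4378, 0.1548, 0.3106]
tool_rot: [0.873, 0.488, 0.0, 0.0]
ft_force: [0.4, 0.7, -0.1]
width: 0.0427
```

```bash
python3 -c "
from h import *
hvz()
print(arm.observe()['eef_pos'],arm.observe()['q'])
im=cap('scene'); cv2.imwrite('pics/scene27.png',im); crop(im,170,140,330,260,5,'pics/s27.png')
im=cap('top'); cv2.imwrite('pics/top27.png',im); crop(im,125,150,345,310,3.6,'pics/t27.png')
"
```

```text
t 42.65 h -32.3 v 82.9 z 310.6 w 42.7 head 58.39 F [ 0.4  0.7 -0.1]
[0.43783669 0.15479774 0.31063911] [ 3.37167277e-01  2.18060859e-02  1.86368500e+00 -8.01269106e-04
  1.25584243e+00 -6.81681082e-01]
```

View pics/s27.png

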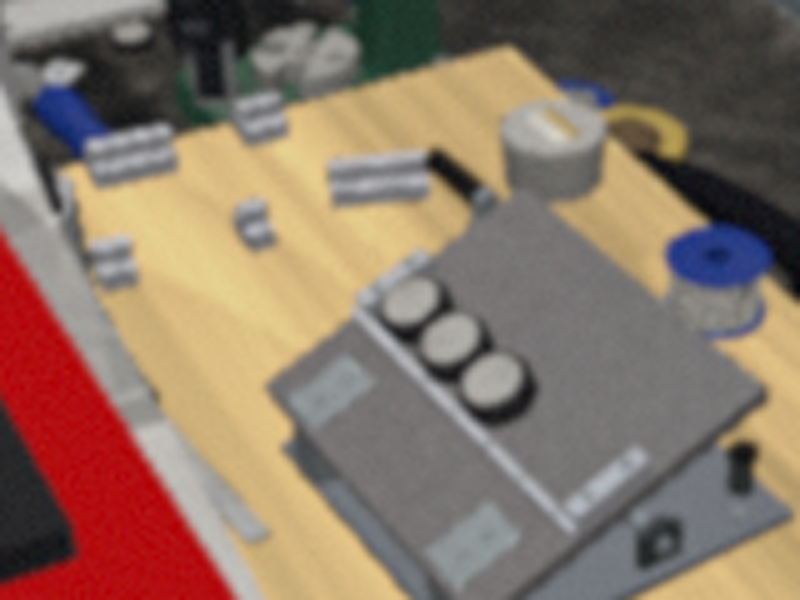

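View pics/t27.png

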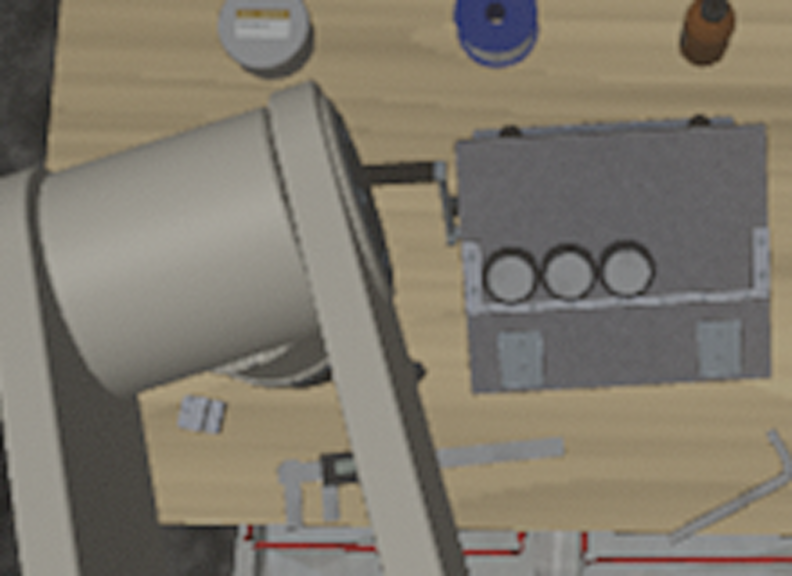

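Three capsules in a close row against the left stop, at t27 (510,276), (569,272) and (627,269). The pieces haven't moved. Measuring the pieces from the clear top picture.

```bash
python3 - <<'E'
from h import *
for fn in("pics/top0.png","pics/top5.png"):
    im=cv2.imread(fn); hsv=cv2.cvtColor(im,cv2.COLOR_BGR2HSV)
    m=((hsv[:,:,1]<45)).astype(np.uint8); m[:, :134]=0;m[:,200:]=0;m[:180]=0;m[275:]=0
    n,l,st,c=cv2.connectedComponentsWithStats(m)
    for i in range(1,n):
        if st[i,4]<30: continue
        ys,xs=np.where(l==i)
        W=np.array([onz("top",(x,y),.132)[:2] for x,y in zip(xs,ys)])*1e3
        (cx,cy),(w,h),a=cv2.minAreaRect(W.astype(np.float32))
        mu=W.mean(0); ev,V=np.linalg.eigh(np.cov((W-mu).T)); 
        print(np.round(c[i],1),st[i,4],"ctr",np.round(mu,1),"rect",np.round(sorted((w,h)),1),"ang",round(np.degrees(np.arctan2(V[1,1],V[0,1])),1),"sdlen",np.round(np.sqrt(12*ev),1))
E
```

```text
[135.1 193.8] 95 ctr [588.2 419.6] rect [11.  95.3] ang -177.3 sdlen [ 9.3 88.2]
[182.9 196.9] 278 ctr [581.7 288.1] rect [32.3 66.4] ang 161.4 sdlen [32.5 65.3]
[143. 210.] 146 ctr [543.5 394.2] rect [33.1 33.2] ang 52.8 sdlen [31.7 34.3]
[183.8 230.4] 83 ctr [489.9 279.6] rect [18.9 32.1] ang 85.0 sdlen [19.1 32.1]
[140.8 244.5] 256 ctr [450. 392.] rect [33.  55.7] ang 176.1 sdlen [32.8 55.4]
[180.2 264.7] 117 ctr [398.7 283.1] rect [25.5 31.8] ang 86.3 sdlen [25.1 32. ]
[135.2 192.8] 80 ctr [590.7 419.7] rect [ 8.3 76.1] ang -176.3 sdlen [ 9.5 71.6]
[182.9 196.9] 278 ctr [581.7 288.1] rect [32.3 66.4] ang 161.4 sdlen [32.5 65.3]
[142.9 210. ] 146 ctr [543.3 394.3] rect [33.1 33.4] ang -135.0 sdlen [31.6 34.3]
[184.  230.3] 83 ctr [490.  279.2] rect [19.3 31.1] ang 86.5 sdlen [19.3 32.1]
[140.8 244.5] 257 ctr [449.9 392. ] rect [33.1 55.7] ang 175.9 sdlen [33.  55.4]
[180.2 264.7] 117 ctr [398.7 283.1] rect [25.5 31.8] ang 86.3 sdlen [25.1 32. ]
```

```bash
cat > ov.py <<'E'
from h import *
def box(c,ang,L=.064):
    a=np.radians(ang); U=np.array([np.cos(a),np.sin(a),0]);V=np.array([-U[1],U[0],0])
    out=[]
    for w,z0,z1 in((.03,.118,.132),(.012,.132,.144)):
        for z in(z0,z1):
            out.append([np.r_[c,z]+U*s*L/2+V*q*w/2 for s,q in((1,1),(1,-1),(-1,-1),(-1,1))])
    return out
def draw(fn,n,c,ang,x0,y0,x1,y1,s,o):
    im=cv2.imread(fn); b=cv2.resize(im[y0:y1,x0:x1],None,fx=s,fy=s,interpolation=cv2.INTER_CUBIC)
    for quad,col in zip(box(c,ang),((0,0,255),(0,255,0),(255,0,0),(0,255,255))):
        p=(proj(n,quad)-[x0,y0]+.5)*s-.5
        cv2.polylines(b,[np.round(p).astype(np.int32)],True,col,1)
    return b
E
python3 - <<'E'
from ov import *
c,ang=(.5817,.2881),161.4
a=draw("pics/top5.png","top",c,ang,160,175,210,215,8,0); b=draw("pics/scene27.png","scene",c,ang,225,160,275,200,8,0)
cv2.imwrite("pics/ov1.png",np.hstack([a,b]))
E
```

```text
(no output)
```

View pics/ov1.png

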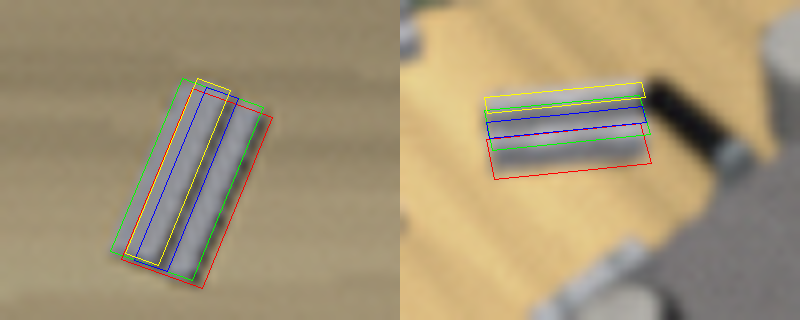

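```bash
python3 -c "
from h import *
print(go([.5817,.2881,.20],71.4))"
```

```text
{'t': 42.75, 'pos': array([0.4378, 0.1548, 0.3106]), 'head': np.float64(58.18), 'w': 0.0428, 'F': array([-0.4,  0.8, -0.5]), 'delta': array([189.1,  51.9, 110.6]), 'turn': np.float64(-13.22)}
```

Call:
step_arm(
  deltas=[
    {"travel":[45,12,0],"turn":-4,"hand":0.5},
    {"travel":[95,26,0],"turn":-9,"hand":0.5},
    {"travel":[140,39,0],"turn":-13.2,"hand":0.5},
    {"travel":[175,48,25],"turn":-13.2,"hand":0.5},
    {"travel":[189,52,70],"turn":-13.2,"hand":0.5},
    {"travel":[189,52,110],"turn":-13.2,"hand":0.5},
    {"travel":[189,52,110],"turn":-13.2,"hand":0.5},
    {"travel":[189,52,110],"turn":-13.2,"hand":0.5},
  ],
)

```text
t: 43.75
eef_pos: [0.5827, 0.2881, 0.2022]
tool_rot: [0.813, 0.582, 0.001, 0.0]
ft_force: [-0.4, -0.3, 0.8]
width: 0.043
```

```bash
python3 -c "
from h import *
print(go([.5817,.2881,.136],71.4))
im=cap('scene'); crop(im,190,120,310,210,6,'pics/s28.png')"
```

```text
{'t': 43.75, 'pos': array([0.5827, 0.2881, 0.2022]), 'head': np.float64(71.15), 'w': 0.043, 'F': array([-0.4, -0.3,  0.8]), 'delta': array([-0.4, -1. , 66.2]), 'turn': np.float64(-0.25)}
```

View pics/s28.png

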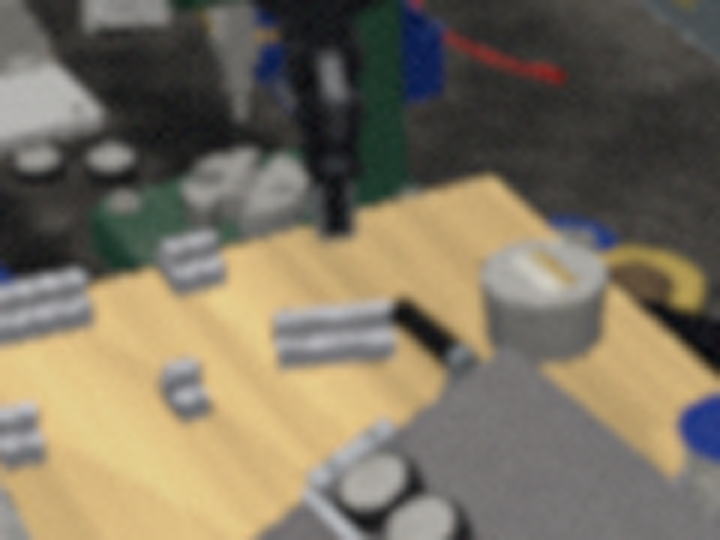

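Call:
step_arm(
  deltas=[
    {"travel":[0,0,25],"turn":-0.2,"hand":0.5},
    {"travel":[0,0,48],"turn":-0.2,"hand":0.5},
    {"travel":[0,0,56],"turn":-0.2,"hand":0.5},
    {"travel":[0,0,56],"turn":-0.2,"hand":0.5},
  ],
)

```text
t: 44.3
eef_pos: [0.5825, 0.288, 0.1457]
tool_rot: [0.812, 0.584, 0.001, 0.0]
ft_force: [0.6, 0.2, 0.4]
width: 0.0427
```

```bash
python3 -c "
from h import *
print(go([.5817,.2881,.136],71.4))
im=cap('scene'); crop(im,210,130,290,200,8,'pics/s29.png')"
```

```text
{'t': 44.3, 'pos': array([0.5825, 0.288 , 0.1457]), 'head': np.float64(71.43), 'w': 0.0427, 'F': array([0.6, 0.2, 0.4]), 'delta': array([-0.1, -0.8,  9.7]), 'turn': np.float64(0.03)}
```

View pics/s29.png

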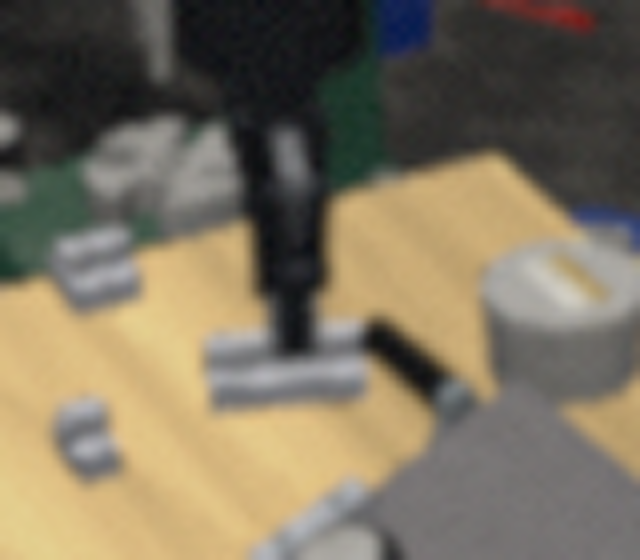

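Call:
step_arm(
  deltas=[
    {"travel":[0,-0.5,5],"turn":0,"hand":0.5},
    {"travel":[0,-0.5,9.5],"turn":0,"hand":0.4},
    {"travel":[0,-0.5,9.5],"turn":0,"hand":0.2},
    {"travel":[0,-0.5,9.5],"turn":0,"hand":0.05},
    {"travel":[0,-0.5,9.5],"turn":0,"hand":0.05},
    {"travel":[0,-0.5,9.5],"turn":0,"hand":0.05},
  ],
  force=60,
)

```text
t: 45.1
eef_pos: [0.5816, 0.288, 0.1352]
tool_rot: [0.812, 0.584, 0.0, 0.0]
ft_force: [0.4, -0.2, 1.6]
width: 0.0096
```

```bash
python3 -c "
from h import *
print(go([.5817,.2881,.136],71.4))
im=cap('scene'); crop(im,210,130,290,200,8,'pics/s30.png')"
```

```text
{'t': 45.1, 'pos': array([0.5816, 0.288 , 0.1352]), 'head': np.float64(71.45), 'w': 0.0096, 'F': array([ 0.4, -0.2,  1.6]), 'delta': array([ 0.2,  0.1, -0.8]), 'turn': np.float64(0.05)}
```

View pics/s30.png

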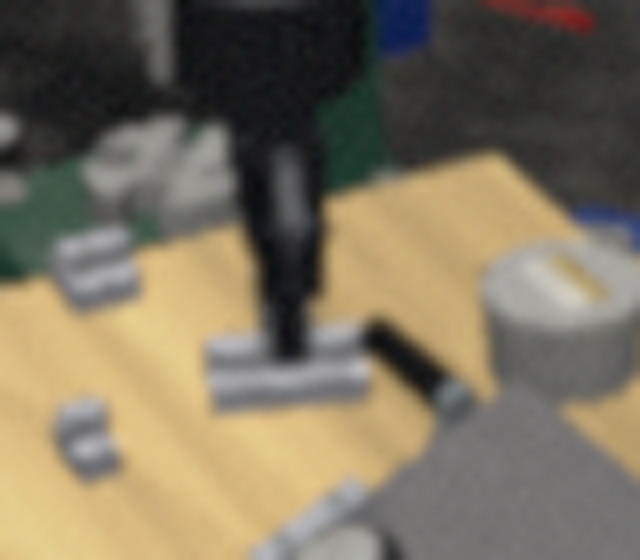

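```bash
sed -i 's/RS=np.array(\[.4760,.0744,.190\])/RS=np.array([.4760,.0744,.191])/' h.py; python3 -c "
from h import *
P=RS+EX*.041-EY*.1503; P[2]=.30; print(P,go(P,4.08))"
```

```text
[ 0.52761784 -0.07259214  0.3       ] {'t': 45.15, 'pos': array([0.5816, 0.288 , 0.1352]), 'head': np.float64(71.46), 'w': 0.01, 'F': array([-0. , -0.4,  0.4]), 'delta': array([-359. ,   63.5, -164.9]), 'turn': np.float64(67.38)}
```

Call:
step_arm(
  deltas=[
    {"travel":[0,0,-10],"turn":0,"hand":0.05},
    {"travel":[0,0,-30],"turn":0,"hand":0.05},
    {"travel":[0,0,-65],"turn":0,"hand":0.05},
    {"travel":[0,0,-105],"turn":0,"hand":0.05},
    {"travel":[0,0,-145],"turn":0,"hand":0.05},
    {"travel":[0,0,-165],"turn":0,"hand":0.05},
    {"travel":[0,0,-165],"turn":0,"hand":0.05},
  ],
  force=60,
)

```text
t: 46.02
eef_pos: [0.5824, 0.2884, 0.3034]
tool_rot: [0.812, 0.584, 0.002, 0.0]
ft_force: [-0.2, 0.6, -1.4]
width: 0.01
```

```bash
python3 -c "
from h import *
P=RS+EX*.041-EY*.1503; P[2]=.30; print(P,go(P,4.08))
im=cap('scene'); crop(im,190,80,310,200,5,'pics/s31.png')"
```

```text
[ 0.52761784 -0.07259214  0.3       ] {'t': 46.02, 'pos': array([0.5824, 0.2884, 0.3034]), 'head': np.float64(71.46), 'w': 0.01, 'F': array([-0.2,  0.6, -1.4]), 'delta': array([-359.7,   62.8,    2.3]), 'turn': np.float64(67.38)}
```

View pics/s31.png

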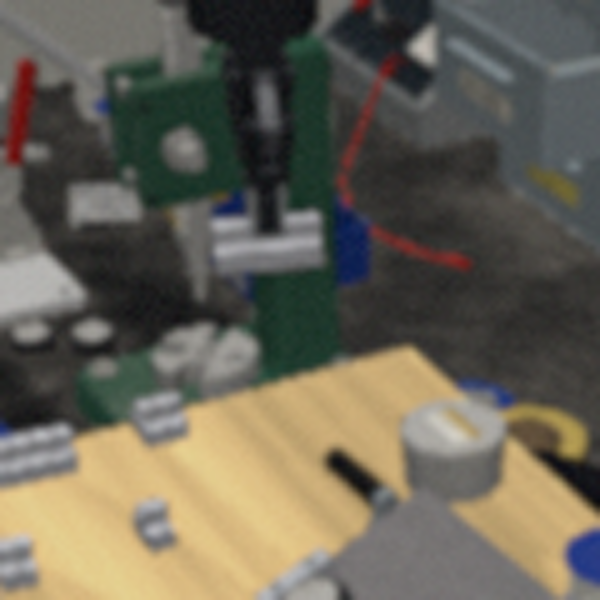

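Call:
step_arm(
  deltas=[
    {"travel":[-35,6,0],"turn":7,"hand":0.05},
    {"travel":[-80,14,0],"turn":16,"hand":0.05},
    {"travel":[-125,22,0],"turn":25,"hand":0.05},
    {"travel":[-170,30,0],"turn":34,"hand":0.05},
    {"travel":[-215,38,0],"turn":43,"hand":0.05},
    {"travel":[-260,46,0],"turn":52,"hand":0.05},
    {"travel":[-305,53,0],"turn":61,"hand":0.05},
    {"travel":[-335,58,0],"turn":67.4,"hand":0.05},
  ],
  force=60,
)

```text
t: 47.08
eef_pos: [0.5287, -0.0498, 0.2989]
tool_rot: [0.999, 0.033, -0.001, 0.0]
ft_force: [-0.6, -0.1, -0.6]
width: 0.0102
```

Call:
step_arm(
  deltas=[
    {"travel":[0,0,0],"turn":0,"hand":0.05},
    {"travel":[0,0,0],"turn":0,"hand":0.05},
  ],
)

```text
t: 47.32
eef_pos: [0.5296, -0.0477, 0.2994]
tool_rot: [0.999, 0.036, -0.001, -0.0]
ft_force: [0.1, 0.0, -1.2]
width: 0.01
```

```bash
python3 -c "
from h import *
P=RS+EX*.041-EY*.1503; P[2]=.245; print(P,go(P,4.08))"
```

```text
[ 0.52761784 -0.07259214  0.245     ] {'t': 47.33, 'pos': array([ 0.5296, -0.0477,  0.2994]), 'head': np.float64(4.12), 'w': 0.01, 'F': array([ 0.1,  0. , -1.2]), 'delta': array([-3.7, 24.8, 54.4]), 'turn': np.float64(0.04)}
```

Heading is 4.1°, along the board. Moving over and down to a probe height.

Call:
step_arm(
  deltas=[
    {"travel":[-2,12,0],"turn":0,"hand":0.05},
    {"travel":[-3.7,24.8,10],"turn":0,"hand":0.05},
    {"travel":[-3.7,24.8,35],"turn":0,"hand":0.05},
    {"travel":[-3.7,24.8,52],"turn":0,"hand":0.05},
    {"travel":[-3.7,24.8,52],"turn":0,"hand":0.05},
    {"travel":[-3.7,24.8,52],"turn":0,"hand":0.05},
  ],
)

```text
t: 48.08
eef_pos: [0.5284, -0.0732, 0.2485]
tool_rot: [0.999, 0.035, 0.0, 0.0]
ft_force: [0.5, 0.2, -0.5]
width: 0.0098
```

```bash
python3 -c "
from h import *
hvz()
im=cap('scene'); crop(im,230,150,330,250,6,'pics/s32.png')
im=cap('top'); crop(im,230,180,350,270,6,'pics/t32.png')"
```

```text
t 48.08 h 41.7 v -150.9 z 248.5 w 9.8 head 4.07 F [ 0.5  0.2 -0.5]
```

View pics/s32.png

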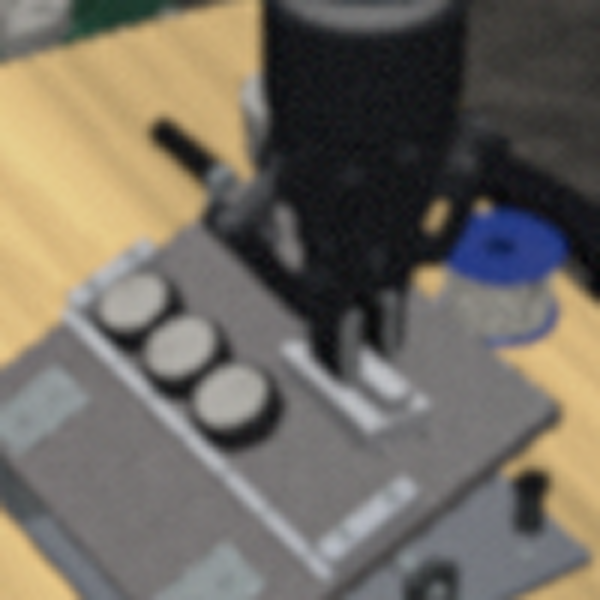

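View pics/t32.png

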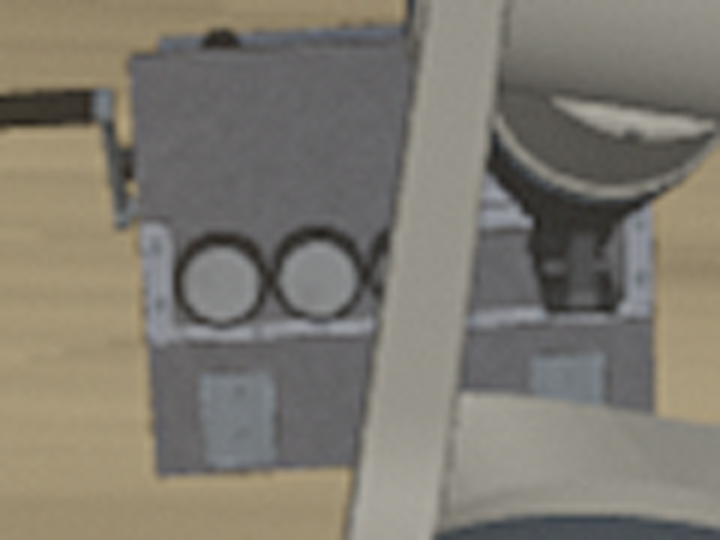

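Call:
step_arm(
  deltas=[
    {"travel":[0,0,6],"turn":0,"hand":0.05},
    {"travel":[0,0,12],"turn":0,"hand":0.05},
    {"travel":[0,0,16],"turn":0,"hand":0.05},
    {"travel":[0,0,16],"turn":0,"hand":0.05},
  ],
)

```text
t: 48.68
eef_pos: [0.5277, -0.0731, 0.2316]
tool_rot: [0.999, 0.035, -0.0, -0.0]
ft_force: [-0.2, -0.5, -1.5]
width: 0.0101
```

Call:
step_arm(
  deltas=[
    {"travel":[0,1,0],"turn":0,"hand":0.05},
    {"travel":[0,2,0],"turn":0,"hand":0.05},
    {"travel":[0,2,0],"turn":0,"hand":0.05},
  ],
)

```text
t: 49.05
eef_pos: [0.5283, -0.0752, 0.2322]
tool_rot: [0.999, 0.035, 0.0, 0.0]
ft_force: [-0.2, -0.8, -1.7]
width: 0.0098
```

```bash
python3 -c "
from h import *
hvz()
im=cap('scene'); crop(im,230,150,330,250,6,'pics/s33.png')"
```

```text
t 49.05 h 41.4 v -153.0 z 232.2 w 9.8 head 4.05 F [-0.2 -0.8 -1.7]
```

View pics/s33.png

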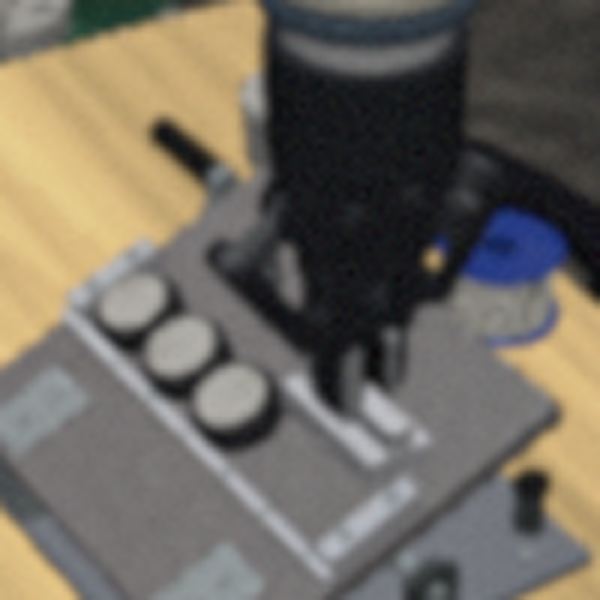

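Call:
step_arm(
  deltas=[
    {"travel":[0,1,0],"turn":0,"hand":0.05},
    {"travel":[0,2,0],"turn":0,"hand":0.05},
    {"travel":[0,2,0],"turn":0,"hand":0.05},
  ],
)

```text
t: 49.48
eef_pos: [0.5283, -0.0772, 0.2321]
tool_rot: [0.999, 0.035, -0.0, 0.0]
ft_force: [0.6, -0.6, -0.9]
width: 0.0097
```

Call:
step_arm(
  deltas=[
    {"travel":[0,1,0],"turn":0,"hand":0.05},
    {"travel":[0,1,0],"turn":0,"hand":0.05},
  ],
)

```text
t: 49.72
eef_pos: [0.5283, -0.0776, 0.2322]
tool_rot: [0.999, 0.035, 0.0, -0.001]
ft_force: [-0.3, 4.5, 0.9]
width: 0.0099
```

Call:
step_arm(
  deltas=[
    {"travel":[0,1,0],"turn":0,"hand":0.05},
    {"travel":[0,1,0],"turn":0,"hand":0.05},
  ],
)

```text
t: 49.98
eef_pos: [0.5284, -0.0778, 0.2322]
tool_rot: [0.999, 0.035, -0.0, -0.001]
ft_force: [-0.7, 8.2, 1.4]
width: 0.0104
```

```bash
python3 -c "
from h import *
hvz()
im=cap('scene'); crop(im,230,150,330,250,6,'pics/s34.png')"
```

```text
t 49.98 h 41.4 v -155.5 z 232.2 w 10.4 head 4.03 F [-0.7  8.2  1.4]
```

View pics/s34.png

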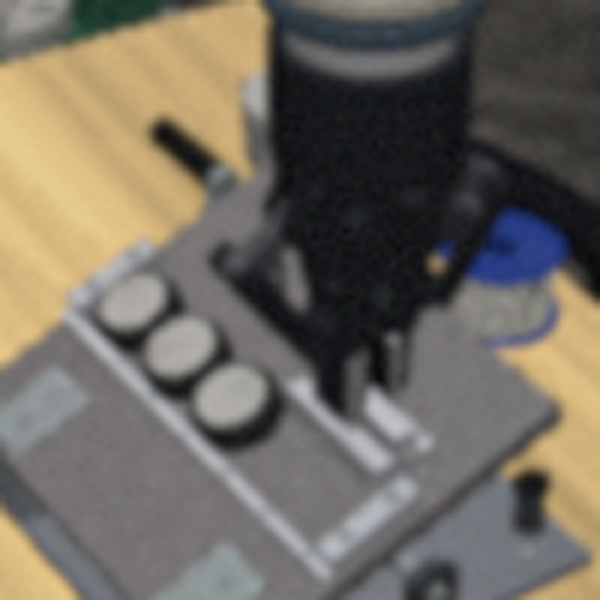

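Contact with the far stop is at v = -155.1, against -155.0 expected for a 64 mm piece. So the piece is held centred, and the target is v = -153.5. Backing off and moving over the gap.

Call:
step_arm(
  deltas=[
    {"travel":[0,-3.5,0],"turn":0,"hand":0.05},
    {"travel":[0,-3.5,-8],"turn":0,"hand":0.05},
    {"travel":[-10,-3.5,-10],"turn":0,"hand":0.05},
    {"travel":[-22,-3.5,-10],"turn":0,"hand":0.05},
    {"travel":[-27,-3.5,-10],"turn":0,"hand":0.05},
    {"travel":[-27,-3.5,-10],"turn":0,"hand":0.05},
    {"travel":[-27,-3.5,-10],"turn":0,"hand":0.05},
  ],
)

```text
t: 50.9
eef_pos: [0.5015, -0.0776, 0.2422]
tool_rot: [0.999, 0.035, 0.0, 0.0]
ft_force: [-0.2, 0.6, -1.5]
width: 0.01
```

```bash
python3 -c "
from h import *
hvz()
im=cap('scene'); crop(im,230,150,330,250,6,'pics/s35.png')"
```

```text
t 50.90 h 14.6 v -153.4 z 242.2 w 10.0 head 4.05 F [-0.2  0.6 -1.5]
```

View pics/s35.png

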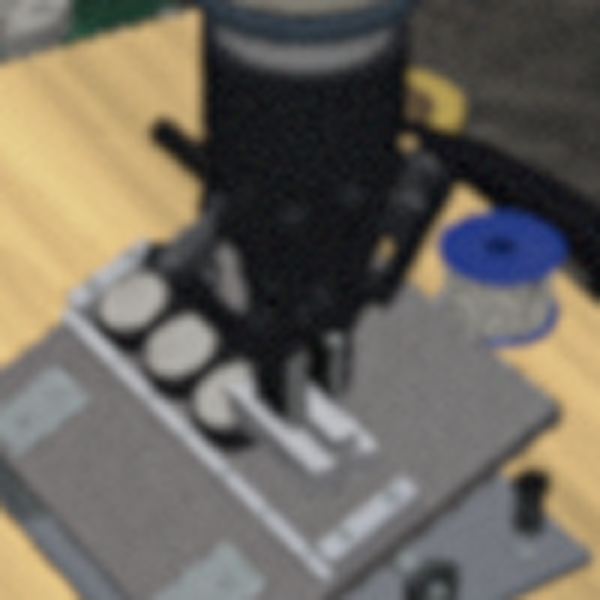

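Call:
step_arm(
  deltas=[
    {"travel":[0,0,5],"turn":0,"hand":0.05},
    {"travel":[0,0,10],"turn":0,"hand":0.05},
    {"travel":[0,0,14],"turn":0,"hand":0.05},
    {"travel":[0,0,14],"turn":0,"hand":0.05},
  ],
)

```text
t: 51.45
eef_pos: [0.501, -0.0774, 0.2275]
tool_rot: [0.999, 0.035, -0.0, -0.0]
ft_force: [-0.0, -0.2, -1.3]
width: 0.0101
```

Call:
step_arm(
  deltas=[
    {"travel":[0,0,2],"turn":0,"hand":0.05},
    {"travel":[0,0,4],"turn":0,"hand":0.05},
    {"travel":[0,0,4],"turn":0,"hand":0.05},
  ],
)

```text
t: 51.82
eef_pos: [0.5012, -0.0775, 0.224]
tool_rot: [0.999, 0.035, -0.0, 0.0]
ft_force: [1.0, 0.5, -0.6]
width: 0.0098
```

```bash
python3 -c "
from h import *
hvz()
im=cap('scene'); crop(im,230,150,330,250,6,'pics/s36.png')"
```

```text
t 51.83 h 14.3 v -153.3 z 224.0 w 9.8 head 4.06 F [ 1.   0.5 -0.6]
```

View pics/s36.png

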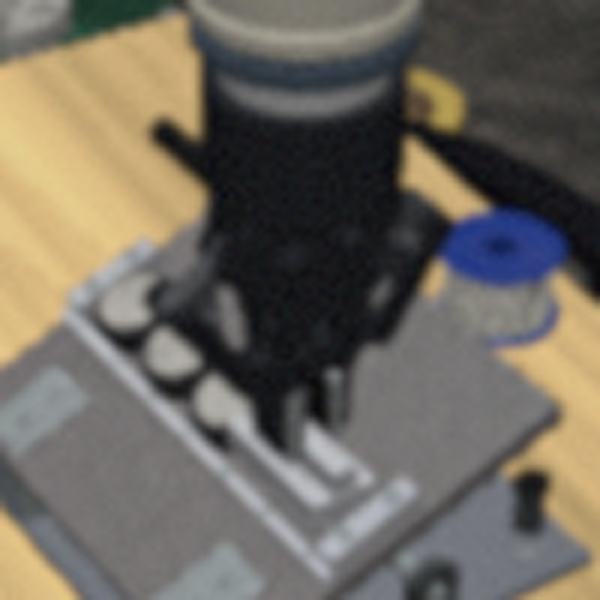

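Call:
step_arm(
  deltas=[
    {"travel":[0,0,2],"turn":0,"hand":0.05},
    {"travel":[0,0,3],"turn":0,"hand":0.05},
    {"travel":[0,0,3],"turn":0,"hand":0.05},
  ],
)

```text
t: 52.25
eef_pos: [0.5012, -0.0775, 0.221]
tool_rot: [0.999, 0.035, -0.0, -0.0]
ft_force: [-1.0, -0.6, -1.5]
width: 0.0099
```

Call:
step_arm(
  deltas=[
    {"travel":[0,0,1],"turn":0,"hand":0.05},
    {"travel":[0,0,1],"turn":0,"hand":0.05},
  ],
)

```text
t: 52.5
eef_pos: [0.5013, -0.0775, 0.2202]
tool_rot: [0.999, 0.035, 0.0, 0.0]
ft_force: [0.3, 0.9, 0.3]
width: 0.0096
```

Call:
step_arm(
  deltas=[
    {"travel":[0,0,1],"turn":0,"hand":0.05},
    {"travel":[0,0,1],"turn":0,"hand":0.05},
  ],
)

```text
t: 52.75
eef_pos: [0.5014, -0.0776, 0.2198]
tool_rot: [0.999, 0.035, 0.0, 0.0]
ft_force: [-2.2, 0.0, 6.5]
width: 0.0099
```

```bash
python3 -c "
from h import *
hvz()"
```

```text
t 52.75 h 14.4 v -153.4 z 219.8 w 9.9 head 4.06 F [-2.2  0.   6.5]
```

Contact came at z = 219.8, against 220 predicted. Releasing gently.

Call:
step_arm(
  deltas=[
    {"travel":[0,0,-0.5],"turn":0,"hand":0.16},
    {"travel":[0,0,-0.5],"turn":0,"hand":0.22},
    {"travel":[0,0,-0.5],"turn":0,"hand":0.3},
    {"travel":[0,0,-0.5],"turn":0,"hand":0.4},
    {"travel":[0,0,-0.5],"turn":0,"hand":0.5},
    {"travel":[0,0,-0.5],"turn":0,"hand":0.5},
  ],
  force=20,
)

```text
t: 53.5
eef_pos: [0.5013, -0.0775, 0.2196]
tool_rot: [0.999, 0.035, 0.0, 0.0]
ft_force: [-0.4, -0.7, -0.0]
width: 0.0426
```

```bash
python3 -c "
from h import *
hvz()
im=cap('scene'); crop(im,230,150,330,250,6,'pics/s37.png')"
```

```text
t 53.50 h 14.4 v -153.3 z 219.6 w 42.6 head 4.06 F [-0.4 -0.7 -0. ]
```

View pics/s37.png

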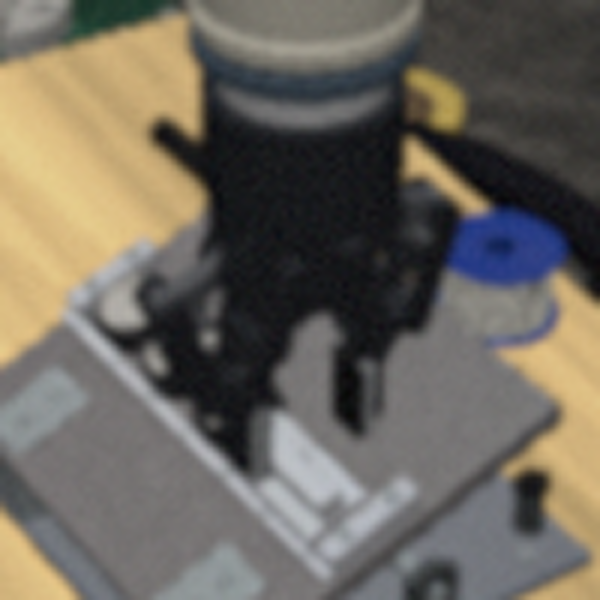

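Call:
step_arm(
  deltas=[
    {"travel":[0,0,-15],"turn":0,"hand":0.5},
    {"travel":[0,0,-50],"turn":0,"hand":0.5},
    {"travel":[0,0,-80],"turn":0,"hand":0.5},
    {"travel":[0,-45,-80],"turn":0,"hand":0.5},
    {"travel":[0,-100,-80],"turn":0,"hand":0.5},
    {"travel":[-20,-155,-80],"turn":0,"hand":0.5},
    {"travel":[-40,-210,-80],"turn":0,"hand":0.3},
    {"travel":[-60,-260,-80],"turn":0,"hand":0},
  ],
)

```text
t: 54.55
eef_pos: [0.4223, 0.1793, 0.3009]
tool_rot: [0.999, 0.035, 0.001, -0.0]
ft_force: [-0.4, -0.7, -0.1]
width: 0.0084
```

Call:
step_arm(
  deltas=[
    {"travel":[-10,-50,0],"turn":0,"hand":0},
    {"travel":[-20,-100,0],"turn":0,"hand":0},
    {"travel":[-20,-130,0],"turn":0,"hand":0},
    {"travel":[-20,-130,0],"turn":0,"hand":0},
  ],
)

```text
t: 55.05
eef_pos: [0.3937, 0.3077, 0.3005]
tool_rot: [0.999, 0.037, 0.0, -0.0]
ft_force: [0.5, -0.0, 0.3]
width: -0.0001
```

```bash
python3 -c "
from h import *
hvz()
im=cap('scene'); cv2.imwrite('pics/scene38.png',im); crop(im,230,170,330,260,7,'pics/s38.png')
im=cap('top'); cv2.imwrite('pics/top38.png',im);crop(im,235,175,355,270,6.4,'pics/t38.png')"
```

```text
t 55.05 h -65.5 v 238.5 z 300.5 w -0.1 head 4.21 F [ 0.5 -0.   0.3]
```

View pics/s38.png

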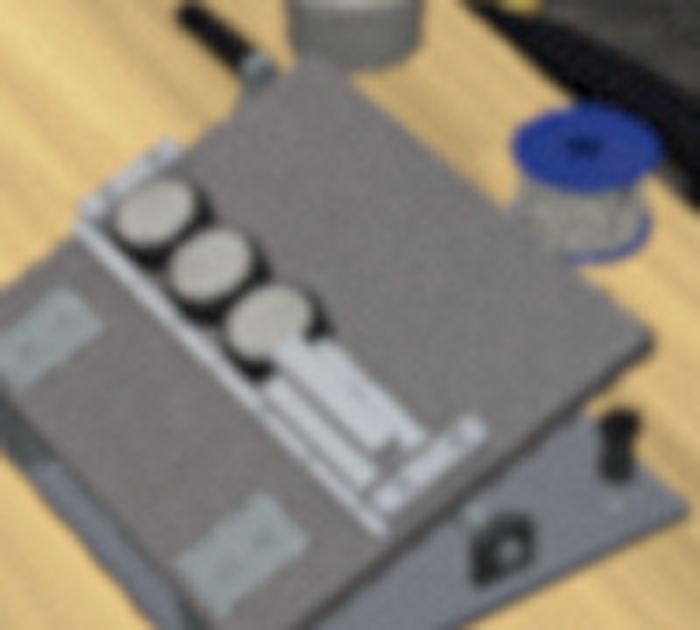

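View pics/t38.png

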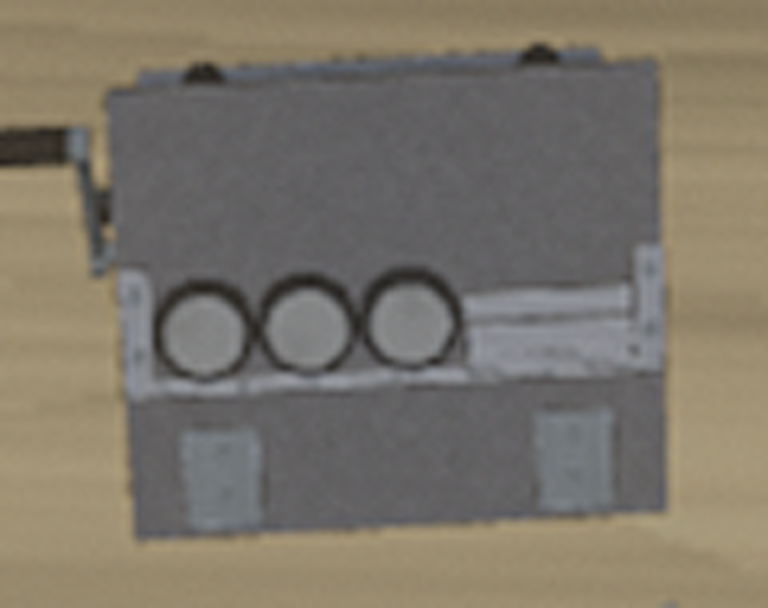

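```bash
python3 - <<'E'
from h import *
for n,fn,box in(("top","pics/top38.png",(262,310,215,237)),("scene","pics/scene38.png",(240,285,190,225))):
    im=cv2.imread(fn); hsv=cv2.cvtColor(im,cv2.COLOR_BGR2HSV); x0,x1,y0,y1=box
    g=cv2.cvtColor(im,cv2.COLOR_BGR2GRAY)[y0:y1,x0:x1]
    g=cv2.resize(g,None,fx=6,fy=6,interpolation=cv2.INTER_CUBIC)
    m=(g>122).astype(np.uint8); k,l,st,c=cv2.connectedComponentsWithStats(m)
    for i in range(1,k):
        if 600<st[i,4]<12000: 
            uv=unc(c[i],6,x0,y0); print(n,np.round(uv,1),st[i,4],onB(n,uv,14.5))
def T(p): return unc(p,6.4,235,175)
for p,w in [((470,368),14),((632,375),14),((475,340),14),((204,332),14.5),((309,326),14.5),((410,320),14.5),((150,388),5.5),((460,374),5.5)]: print("t",p,onB("top",T(p),w))
S=lambda p:unc(p,7,230,170)
for p,w in [((158,213),14.5),((212,266),14.5),((270,323),14.5),((275,345),26),((418,437),26),((262,385),14),((365,485),14)]: print("s",p,onB("scene",S(p),w))
# expected piece projection
from h import proj
for u,v,w in [(0,-121.5,14),(0,-185.5,14),(30,-185.5,14),(30,-121.5,14),(9,-121.5,26),(21,-121.5,26),(21,-185.5,26),(0,-150,5.5)]:
    print((u,v,w),np.round((proj("top",B(u,v,w))[0]-[235,175]+.5)*6.4-.5),np.round((proj("scene",B(u,v,w))[0]-[230,170]+.5)*7-.5))
E
```

```text
top [298.7 225.3] 3526 [  21.4 -100.3   14.5]
top [282.6 226. ] 3558 [ 21.7 -60.4  14.5]
top [266.6 226.9] 3485 [ 21.4 -20.8  14.5]
top [290.  233.8] 2299 [  0.8 -77.9  14.5]
top [267.  235.2] 726 [  0.2 -20.6  14.5]
scene [249.3 201.8] 11563 [ 14.  -20.1  14.5]
scene [259.7 207.1] 2903 [ 23.2 -58.6  14.5]
scene [271.4 218.4] 5929 [  23.5 -113.8   14.5]
scene [241.6 215.7] 1177 [-26.1 -42.9  14.5]
t (470, 368) [   2.6 -122.7   14. ]
t (632, 375) [  -3.6 -185.5   14. ]
t (475, 340) [  13.7 -125.1   14. ]
t (204, 332) [ 22.6 -20.5  14.5]
t (309, 326) [ 22.8 -61.1  14.5]
t (410, 320) [  23.1 -100.2   14.5]
t (150, 388) [-0.9  2.1  5.5]
t (460, 374) [  -1.9 -119.4    5.5]
s (158, 213) [ 22.8 -21.1  14.5]
s (212, 266) [ 22.6 -60.2  14.5]
s (270, 323) [  22.5 -100.1   14.5]
s (275, 345) [  15.8 -120.    26. ]
s (418, 437) [  27.5 -191.8   26. ]
s (262, 385) [   4.7 -120.4   14. ]
s (365, 485) [   5.5 -184.1   14. ]
(0, -121.5, 14) [467. 375.] [253. 395.]
(0, -185.5, 14) [632. 366.] [355. 498.]
(30, -185.5, 14) [630. 291.] [423. 442.]
(30, -121.5, 14) [464. 299.] [320. 343.]
(9, -121.5, 26) [469. 360.] [262. 359.]
(21, -121.5, 26) [468. 329.] [289. 338.]
(21, -185.5, 26) [635. 321.] [392. 439.]
(0, -150, 5.5) [538. 365.] [305. 453.]
```

```bash
cat > ov2.py <<'E'
from h import *
import sys
def ov(fs,ft,out,u0=0,vc=-153.5):
    res=[]
    for n,fn,x0,y0,x1,y1 in(("scene",fs,255,205,305,255),("top",ft,295,210,345,245)):
        s=8; b=cv2.resize(cv2.imread(fn)[y0:y1,x0:x1],None,fx=s,fy=s,interpolation=cv2.INTER_CUBIC)
        for u1,u2,w,col in((u0,u0+30,0,(0,0,255)),(u0,u0+30,14,(0,255,0)),(u0+9,u0+21,26,(0,255,255))):
            q=[B(u,v,w) for u,v in((u1,vc+32),(u1,vc-32),(u2,vc-32),(u2,vc+32))]
            p=(proj(n,q)-[x0,y0]+.5)*s-.5; cv2.polylines(b,[np.round(p).astype(np.int32)],True,col,1)
        res.append(b)
    h=max(r.shape[0] for r in res); res=[cv2.copyMakeBorder(r,0,h-r.shape[0],0,0,0) for r in res]
    cv2.imwrite(out,np.hstack(res))
E
python3 -c "
from ov2 import *
ov('pics/scene38.png','pics/top38.png','pics/ov2.png')"
```

```text
(no output)
```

View pics/ov2.png

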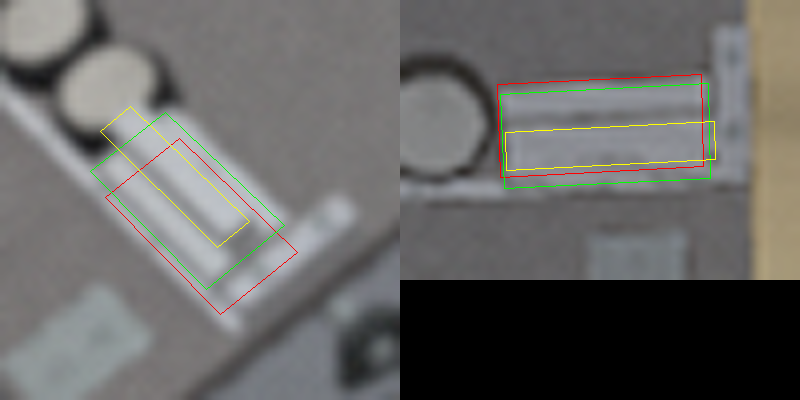

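The piece sits in the gap and the capsule spacing reads 39.7 mm. As predicted from the release, the piece may be up to 1.7 mm off the ledge, so I'll nudge it gently downslope.

```bash
python3 -c "
from h import *
P=RS+EX*.047-EY*.1535; P[2]=.29; print(P,go(P,-85.94))"
```

```text
[ 0.53383084 -0.07535595  0.29      ] {'t': 55.15, 'pos': array([0.3938, 0.3056, 0.3001]), 'head': np.float64(4.1), 'w': -0.0, 'F': array([ 1.2, -0.2,  0.2]), 'delta': array([112.4, 390. ,  10.2]), 'turn': np.float64(-89.96)}
```

Call:
step_arm(
  deltas=[
    {"travel":[12,42,0],"turn":10,"hand":0},
    {"travel":[26,90,0],"turn":20,"hand":0},
    {"travel":[40,138,0],"turn":30,"hand":0},
    {"travel":[54,186,0],"turn":40,"hand":0},
    {"travel":[67,234,0],"turn":50,"hand":0},
    {"travel":[81,282,0],"turn":60,"hand":0},
    {"travel":[95,330,0],"turn":70,"hand":0},
    {"travel":[106,368,0],"turn":80,"hand":0},
  ],
)

```text
t: 56.15
eef_pos: [0.5254, -0.057, 0.3001]
tool_rot: [0.786, -0.619, 0.0, 0.0]
ft_force: [0.5, 0.7, 0.5]
width: -0.0001
```

Call:
step_arm(
  deltas=[
    {"travel":[0,0,0],"turn":10,"hand":0},
    {"travel":[0,0,0],"turn":10,"hand":0},
    {"travel":[0,0,0],"turn":10,"hand":0},
  ],
)

```text
t: 56.52
eef_pos: [0.5252, -0.054, 0.2998]
tool_rot: [0.733, -0.68, 0.0, -0.0]
ft_force: [-0.5, -0.5, -0.4]
width: 0.0002
```

```bash
python3 -c "
from h import *
P=RS+EX*.047-EY*.1535; P[2]=.225; hvz();print(P,go(P,-85.94))"
```

```text
t 56.52 h 39.9 v -131.6 z 299.8 w 0.2 head -85.75 F [-0.5 -0.5 -0.4]
[ 0.53383084 -0.07535595  0.225     ] {'t': 56.52, 'pos': array([ 0.5252, -0.054 ,  0.2998]), 'head': np.float64(-85.75), 'w': 0.0002, 'F': array([-0.5, -0.5, -0.4]), 'delta': array([21.9, -7. , 74.8]), 'turn': np.float64(0.19)}
```

Call:
step_arm(
  deltas=[
    {"travel":[22,-7,0],"turn":0.2,"hand":0},
    {"travel":[22,-7,30],"turn":0.2,"hand":0},
    {"travel":[22,-7,65],"turn":0.2,"hand":0},
    {"travel":[22,-7,82],"turn":0.2,"hand":0},
    {"travel":[22,-7,82],"turn":0.2,"hand":0},
    {"travel":[22,-7,82],"turn":0.2,"hand":0},
  ],
)

```text
t: 57.28
eef_pos: [0.5349, -0.0751, 0.2188]
tool_rot: [0.731, -0.683, 0.001, -0.0]
ft_force: [-0.0, -0.1, -0.3]
width: -0.0002
```

```bash
python3 -c "
from h import *
hvz()
im=cap('scene'); crop(im,230,150,330,250,6,'pics/s39.png')"
```

```text
t 57.27 h 48.1 v -153.4 z 218.8 w -0.2 head -86.09 F [-0.  -0.1 -0.3]
```

View pics/s39.png

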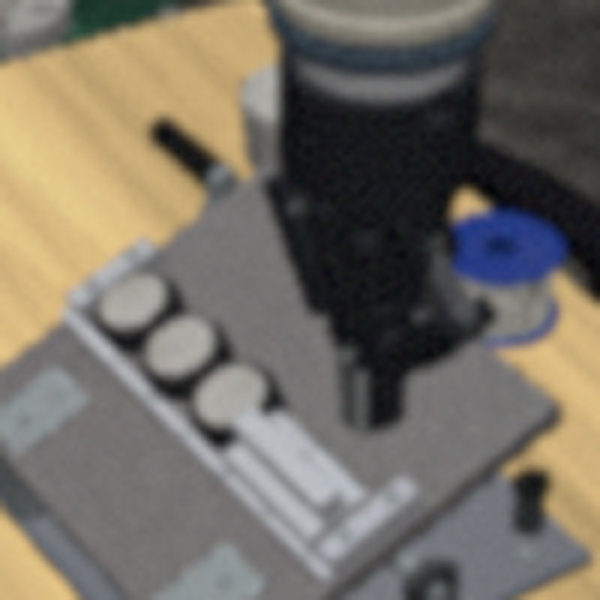

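Call:
step_arm(
  deltas=[
    {"travel":[0,4,2.5],"turn":0,"hand":0},
    {"travel":[0,8,5],"turn":0,"hand":0},
    {"travel":[0,10,6.2],"turn":0,"hand":0},
    {"travel":[0,10,6.2],"turn":0,"hand":0},
  ],
)

```text
t: 57.82
eef_pos: [0.5239, -0.0759, 0.2113]
tool_rot: [0.73, -0.683, -0.0, 0.0]
ft_force: [0.2, -0.7, 0.1]
width: -0.0001
```

Call:
step_arm(
  deltas=[
    {"travel":[0,0.7,0.3],"turn":0,"hand":0},
    {"travel":[0,1.4,0.5],"turn":0,"hand":0},
    {"travel":[0,1.4,0.5],"turn":0,"hand":0},
  ],
)

```text
t: 58.2
eef_pos: [0.5231, -0.076, 0.211]
tool_rot: [0.73, -0.683, 0.0, -0.0]
ft_force: [0.9, 0.6, 0.4]
width: -0.0004
```

```bash
python3 -c "
from h import *
hvz()"
```

```text
t 58.20 h 36.2 v -153.3 z 211.0 w -0.4 head -86.15 F [0.9 0.6 0.4]
```

Call:
step_arm(
  deltas=[
    {"travel":[0,0.7,0.2],"turn":0,"hand":0},
    {"travel":[0,0.7,0.2],"turn":0,"hand":0},
  ],
)

```text
t: 58.45
eef_pos: [0.5229, -0.076, 0.2111]
tool_rot: [0.73, -0.683, 0.001, -0.001]
ft_force: [3.8, 0.6, 2.4]
width: -0.0002
```

Call:
step_arm(
  deltas=[
    {"travel":[0,0.7,0.2],"turn":0,"hand":0},
    {"travel":[0,0.7,0.2],"turn":0,"hand":0},
  ],
)

```text
t: 58.7
eef_pos: [0.5227, -0.076, 0.2112]
tool_rot: [0.73, -0.683, 0.001, -0.001]
ft_force: [4.3, 0.4, 3.9]
width: 0.0002
```

```bash
python3 -c "
from h import *
hvz()"
```

```text
t 58.70 h 35.8 v -153.4 z 211.2 w 0.2 head -86.15 F [4.3 0.4 3.9]
```

Seated: the push stalls at h = 35.8 with about 4 N. Backing off to do the final check.

Call:
step_arm(
  deltas=[
    {"travel":[0,-6,-4],"turn":0,"hand":0},
    {"travel":[0,-10,-25],"turn":0,"hand":0},
    {"travel":[0,-10,-60],"turn":0,"hand":0},
    {"travel":[-30,0,-90],"turn":0,"hand":0},
    {"travel":[-85,20,-90],"turn":0,"hand":0},
    {"travel":[-140,40,-90],"turn":0,"hand":0},
    {"travel":[-195,60,-90],"turn":0,"hand":0},
    {"travel":[-250,80,-90],"turn":0,"hand":0},
  ],
)

```text
t: 59.7
eef_pos: [0.4232, 0.1692, 0.3004]
tool_rot: [0.73, -0.683, -0.0, 0.001]
ft_force: [-0.0, 1.1, 0.3]
width: -0.0003
```

Call:
step_arm(
  deltas=[
    {"travel":[-55,15,0],"turn":0,"hand":0.1},
    {"travel":[-110,30,0],"turn":0,"hand":0.3},
    {"travel":[-165,40,0],"turn":0,"hand":0.5},
    {"travel":[-220,50,0],"turn":0,"hand":0.5},
    {"travel":[-260,60,0],"turn":0,"hand":0.5},
    {"travel":[-260,60,0],"turn":0,"hand":0.5},
  ],
)

```text
t: 60.45
eef_pos: [0.3461, 0.4251, 0.2997]
tool_rot: [0.732, -0.682, -0.0, 0.001]
ft_force: [0.1, -0.4, -0.6]
width: 0.0426
```

```bash
python3 -c "
from h import *
from ov2 import ov
hvz()
im=cap('scene'); cv2.imwrite('pics/scene40.png',im); crop(im,230,170,330,260,7,'pics/s40.png')
im=cap('top'); cv2.imwrite('pics/top40.png',im);crop(im,235,175,355,270,6.4,'pics/t40.png')"
```

```text
t 60.45 h -104.6 v 359.1 z 299.7 w 42.6 head -85.96 F [ 0.1 -0.4 -0.6]
```

View pics/s40.png

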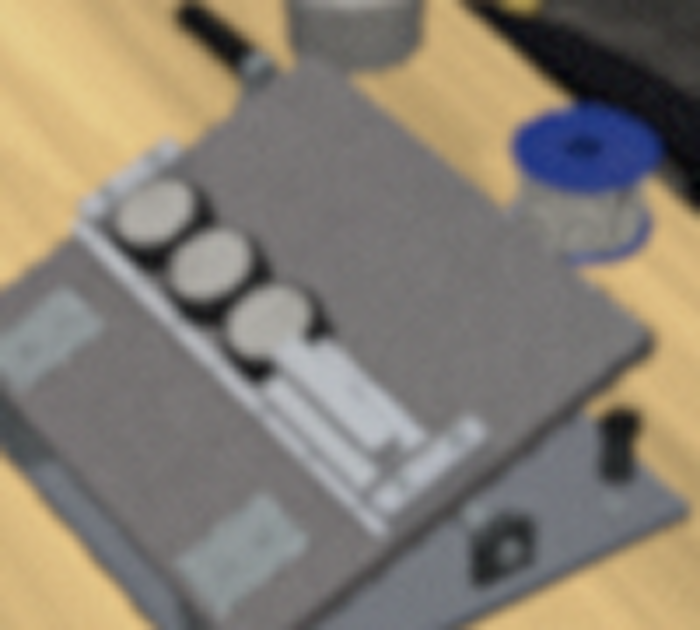

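View pics/t40.png

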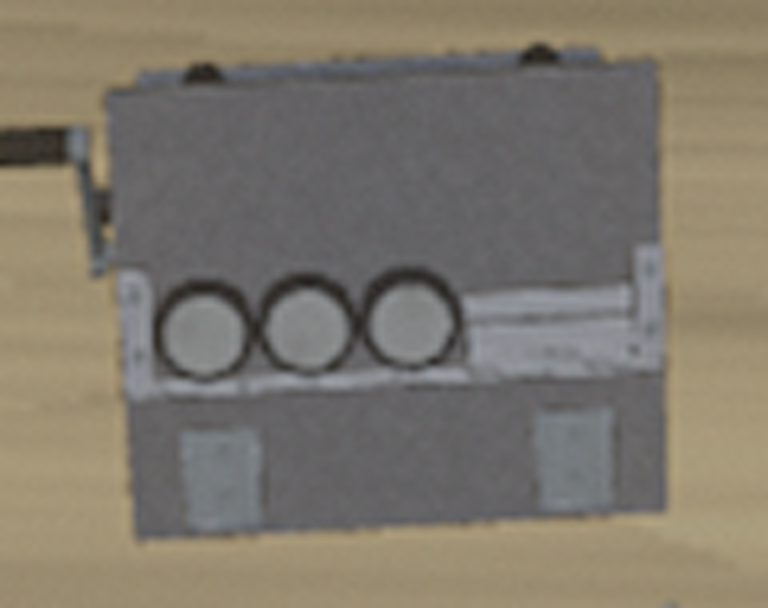

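View pics/top40.png

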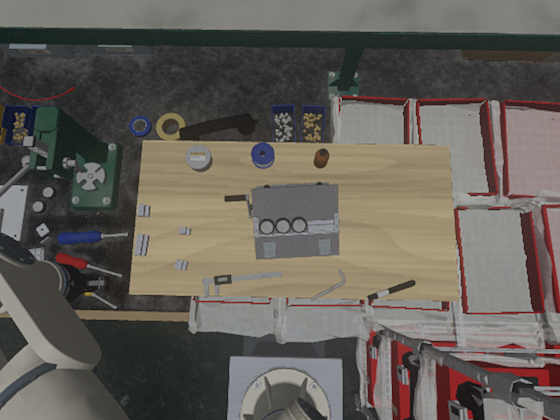

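View pics/scene40.png

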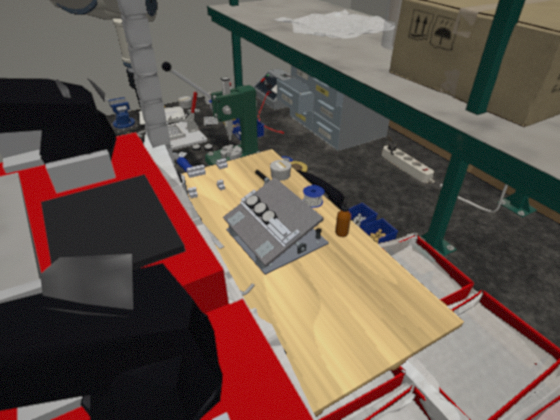

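The pictures show the lever back and the board propped, with three capsules touching each other along the ledge, at t40 (204,332), (309,326) and (410,320). The packing piece lies flat between capsule 3 and the far stop. The other four pieces, the oiler and the solder are where they were. Handing in.

```bash
python3 -c "
from h import *
print(arm.finish_job())"
```

```text
the job is handed in; nothing more can be done
None
```

The tilting board is set up and the job was handed in at about 60 s of the 210 s allowed; no verdict came back.

- **Lever:** I swung it fully over and let go. The board has stayed up by itself at about 0.38 rad (measured in the pictures just after release).
- **Capsules:** There were three, with no fourth in view. Each was laid flat, pushed down to the ledge, then pushed along to the lever-side stop. The last view puts their centres at 20.8, 60.4 and 100.3 mm from that stop, so the row is closed to within about 1 mm.
- **Packing piece:** I probed the far stop with the fingers, and the space fits the expected 67 mm. I picked the 64 mm piece by measuring all five in the pictures (they read 19, 25, 34, 55 and 65 mm). It touched the far stop 0.1 mm from where a 64 mm piece should. It now lies flat against the ledge, with about 1.5 mm spare at each end.
- **Everything else:** The other four pieces, the oiler and the solder stand where they were, and nothing fell. The largest wrist force I saw was about 31 N.

**Check that disagreed:** my overlay of the piece on the scene picture is about 1 pixel (2–3 mm) off. The ledge shows the same offset, so I put this down to camera calibration and relied on the contact probing. A final push on the piece met firm resistance within about 1 mm of where it should when seated, and it did not visibly move.

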